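# Load and lock the steriliser carousel

## Task

Sterilise the shrimp tubes: stand every terracotta tube upright in the carousel, one to a bay, loading through the open front bay and turning the turntable clockwise by a rim post until it clicks into its next stop each time, so that finally all tubes stand under the clear hood. Then take the bar out of its block and use it, moved from hole to hole of the collar, to screw the collar clockwise fully down; turn the collar only with the bar, never with the fingers. Put the bar back fully home in its block and leave everything else where it is.

Things in the scene. Friction and masses are not known exactly. Their poses are not given: they have to be found in the camera images.
- tube0_mid (a point): Terracotta shrimp tube (identical tubes 0 to 2; two or three are present), a plain round tube 54 mm across and 65 mm tall, closed at the foot, 140 g, standing upright on the shelf. The point is its centre, half-way up; z is its axis.
- tube1_mid (a point): Terracotta shrimp tube (identical tubes 0 to 2; two or three are present), a plain round tube 54 mm across and 65 mm tall, closed at the foot, 140 g, standing upright on the shelf. The point is its centre, half-way up; z is its axis.
- tube2_mid (a point): Terracotta shrimp tube (identical tubes 0 to 2; two or three are present), a plain round tube 54 mm across and 65 mm tall, closed at the foot, 140 g, standing upright on the shelf. The point is its centre, half-way up; z is its axis.
- axis (a point): Carousel's centre on the shelf (fixed; round base 312 mm across). Its -x axis points out through the middle of the open window; z up. Angles A below count clockwise seen from above, about the centre, from that -x line (A = +90 degrees is its +y side). A threaded column, 26 mm across, 118 mm tall, is at the centre. A clear hood, top 111, underside 105 mm high, covers all beyond A = +-65 degrees.
- front_place (a point): Where the front bay's centre lies when the turntable rests in a stop: on the turntable's top face, 32 mm above the shelf, 104 mm from the centre at A = 0. A loaded tube's foot is at this height. The other bays are shut off by the hood and a clear wall at 150 mm radius.
- turntable (a joint): Turn of the white turntable (284 mm across), rad, grows clockwise seen from above. Sprung stops at 0, 1.571, 3.142, 4.712, end limits just outside the first and last; near a stop it is pulled in. Starts near 0, so it can be indexed three times. About 2 to 5 N at a post takes it over to the next stop.
- bay0 (a point): Centre of bay 0 on the turntable's top face, turning with it; at angle A = -0 degrees + the turntable joint, 104 mm from the centre. Each of the four bays is ringed by an upright lip 12 mm high, 64 mm across inside.
- bay1 (a point): Centre of bay 1 on the turntable's top face, turning with it; at angle A = -90 degrees + the turntable joint, 104 mm from the centre. Each of the four bays is ringed by an upright lip 12 mm high, 64 mm across inside.
- bay2 (a point): Centre of bay 2 on the turntable's top face, turning with it; at angle A = -180 degrees + the turntable joint, 104 mm from the centre. Each of the four bays is ringed by an upright lip 12 mm high, 64 mm across inside.
- bay3 (a point): Centre of bay 3 on the turntable's top face, turning with it; at angle A = -270 degrees + the turntable joint, 104 mm from the centre. Each of the four bays is ringed by an upright lip 12 mm high, 64 mm across inside.
- post0 (a point): In the axis of rim post 0, 82 mm above the shelf, 125 mm from the centre, at A = -45 degrees + turntable joint. Four such upright steel posts at 90 degree steps between the bays, 16 mm across, tops 100 mm above the shelf. In any stop one stands at A = -45 and one at +45 degrees, both in the window.
- collar (a joint): Turn of the threaded collar on the column, rad, grows clockwise seen from above, screwing it down 2.5 mm per rad. It starts between 0 and 0.4; 4.8 is fully down (hard stop). It stays where it is left; turning it takes about 3 N at a hole.
- hole0 (a point): Mouth centre of the collar's hole 0, on its top face, 45 mm from the centre, at A = collar joint; it turns and sinks with the collar. The collar is a brass ring, 122 mm across, 27 mm thick, with 8 such blind holes at 45 degree steps, 18 mm square, 22 mm deep, open upwards. A bar in a hole is free from A = -52 to +52 degrees; the hood stops it there and covers the other holes.
- bar_grip (a point): The bar, upright in its block: steel shaft 13 mm across, 70 mm long, tapered lower end; flange 32 mm across; above it a black grip 26 x 26 mm, 57 mm tall; 132 mm in all, 160 g. The point is in the bar's axis at mid-grip, 105 mm above its lower end, 35 mm above the flange's underside; x and y are square to the grip's faces, z up.
- block_hole0 (a point): Mouth of the hole in the bar's fixed black block, 70 x 70 mm and 78 mm tall; round hole, 17 mm across, 75 mm deep, at the middle of its top face. With the bar fully home its flange lies on the block.
- cup_mid (a point): Clear glass cup, 68 mm across, 72 mm tall, at its centre. Leave alone.
- scoop_mid (a point): White plastic scoop, 160 mm long, lying flat. Leave alone.
- bottle_mid (a point): White bottle, 60 mm across, 150 mm tall, at its centre. Leave alone.
- jar_mid (a point): Clear jar with black cap, 68 mm across, 85 mm tall, at its centre. Leave alone.
- dish_mid (a point): Shallow terracotta dish, 100 mm across, 22 mm tall. Not a tube; leave alone.
- clip_mid (a point): Silver spring clip, 80 mm long, lying flat. Leave alone.
Mind the look-alikes: they are no part of the job. Leave any pink look-alike of the part that bears bar_grip alone. Leave any green look-alike of the part that bears tube2_mid alone.

How it is judged:
By the outcome, as a careful person would: the job done as asked, in the order asked, and still so for the second after the job is handed in, with the robot touching nothing.
Of tube0, tube1, tube2 only 2 to 3 are there at a start; the rules pass over those that are not, and their reading is None.
At some moment in a run one of tube0, tube1, tube2 may be knocked a few centimetres aside while the robot is not near it.
It also fails if it takes over 208 s, if anything falls off the work surface, if the arm or the gripper's body presses on something with over 40 N, if the wrist force passes 120 N, or if a joint passes its speed limit or range.

## Robot

A 6-joint arm with a two-finger parallel gripper is mounted at the origin on the work surface. World frame = base frame: x ahead of the robot, y to its left, z up, the work surface at z = 0. Lengths are in m, angles in rad, forces in N, time in s.
With the tool pointing down it reaches from about 0.375 to 0.975 m from the base axis. Payload 3.8 kg.
Tool frame: the origin (TCP) lies between the finger pads; the fingertips stand 11 mm ahead of it and the grasp point (between the pads) lies 8 mm behind it; z points along the fingers, y is the line along which they close (so a half turn about z gives the same grasp; the last joint's range is limited). The gripper opens to 88 mm and grips with 3 to 60 N. Pads are 18 mm wide; open, the fingers measure 123 mm over their backs; the gripper's body (75 mm by 187 mm) begins 45 mm behind the grasp point.
Start: joints at [1.268, 0.264, 1.604, -0, 1.274, -0.037], TCP at [0.177, 0.651, 0.25] pointing down, gripper open.
Joint ranges: [-2.63, 2.63], [-0.94, 2.18], [0.31, 2.57], [-1.31, 4.45], [0, 2.66], [-2.55, 2.55]. Speed limits (rad/s): [2.57, 2.57, 3.14, 3.14, 3.14, 3.14].

## Interface

Orientations are given as a 3x3 rotation matrix whose columns are the frame's x, y, z axes.
In Python, from plant import arm gives the robot as it stands.
- The arm moves only by the tool arm_command, never from a script. Its argument "increments" is a list of rows, each a list of 3 entries, a list of its own where there are three numbers: the turn, a rotation vector about the tool's x, y, z in rad, then the shift along the tool's x, y, z in mm, then the opening, from 0 (shut) to 1 (fully open). In form: [[[wx, wy, wz], [dx, dy, dz], hand], ...]. A call has 1 to 8 rows; each row is the pose to reach, as a shift and turn from the pose commanded when the call began, along the tool's axes at that moment; what a row does not reach only later rows make up. A row lasts 1/8 s, in which the tool goes at most 62.5 mm and 10.7 degrees, less where a joint would pass 70% of its speed; a pose out of reach is approached as far as the arm can. A call with a gripper value outside its range is refused whole. The fingers move at their own pace and stop on an object; "newtons" is the grip in N (left out, the last holds). Time passes only in rows, so rows that repeat a pose let the fingers close. It gives the time, the measured TCP pose, the force, the opening and the grip force at its end, in the units of the state.
- arm.observe(): the state, without advancing time (a new reading comes with each control period).
- arm.read_camera(name): name is "scene" or "top"; returns the picture (480x640x3 uint8, red, green, blue); there is no depth.
- arm.calibration(name): a dict with "vfov" (degrees; the focal length in pixels is half the picture's height over the tangent of half this angle, whatever the lens; pixels are square), "cx", "cy" (the principal point, pixels), "R" (3x3) and "t" (3): a world point X has camera coordinates R X + t. Camera axes: x right, y down, z forward; pixel columns grow to the right and rows downward; lengths in m; the calibration is good to about 2 mm. A picture is of the moment at which its call begins. calibration takes no time and is no camera call.
- arm.hand_in(): hands the job in; it is judged then, once.
The state is a dict: "t": time; "joints": joint angles; "joint_vel": joint speeds; "tau": joint torques, N m; "tool_pos": TCP position; "eef_rot": TCP orientation; "force": force on the tool from outside, world axes, zero at the start; "torque": the same for the moment, N m; "grip_width": finger opening in m; "grip_force": force on a finger pad.
Only numpy, scipy, OpenCV 4.12 (cv2) and the standard library are available. Lean on these libraries where they do the work, as an engineer would, in place of code of your own. Each camera call takes 0.05 s, during which the arm holds its last target. There are 200 camera calls.

## Working session

There is one attempt and no reset: what is moved stays moved. The work goes in short steps, Python scripts to look and compute and a tool call to move; the robot and the scene stay as the last step left them, time stands still between calls to the robot, and variables do not carry over. Pictures are saved under pics/ and viewed, at most 14 in all, crops included, and the job is handed in when it is done.

Besides the shell and the picture viewer there is one more tool, called after "Emit:" by a JSON object that holds its "fn" and its "kwargs", one argument or row to a line. arm_command: Moves the arm, as the interface text tells. Its arguments: {"type":"object","properties":{"increments":{"type":"array","items":{"type":"array"}},"newtons":{"type":"number"}},"required":["increments"]}

```bash
ls; mkdir -p pics
python3 - <<'E'
from plant import arm
import cv2
for n in("scene","top"):
    cv2.imwrite(f"pics/{n}0.png",arm.read_camera(n)[:,:,::-1]); c=arm.calibration(n); print(n,c)
o=arm.observe(); print(o)
E
```

```text
pics
scene {'vfov': 44.232684779148656, 'cx': 316.0825080187615, 'cy': 239.61958707167562, 'R': array([[ 0.01815968,  0.99969078,  0.01698711],
       [ 0.64641265,  0.00122267, -0.76298702],
       [-0.76277186,  0.02483628, -0.64619057]]), 't': array([-0.00284386, -0.26787686,  1.88222375])}
top {'vfov': 43.791299121007874, 'cx': 318.95191958511964, 'cy': 232.24463154293267, 'R': array([[-0.01583445, -0.99964048,  0.02163752],
       [-0.98669647,  0.01212026, -0.16212089],
       [ 0.16180035, -0.02391676, -0.98653365]]), 't': array([-0.02784451,  0.53144619,  1.59379339])}
{'t': 0.1, 'joints': array([ 1.26811849e+00,  2.64655967e-01,  1.60521236e+00, -4.27259493e-05,
        1.27375062e+00, -3.68907670e-02]), 'joint_vel': array([ 0.0008077 , -0.0008812 , -0.00364966,  0.00154402, -0.00079722,
        0.00183413]), 'tau': array([ 7.32891185e-04, -5.03622365e+01, -3.58067644e+01,  7.31338444e-02,
        2.33695371e-02, -6.03472745e-05]), 'tool_pos': array([0.17712339, 0.65069753, 0.24854078]), 'eef_rot': array([[-9.64889347e-01,  2.62656104e-01, -5.64993222e-04],
       [ 2.62656709e-01,  9.64887385e-01, -1.94635493e-03],
       [ 3.39328296e-05, -2.02641640e-03, -9.99997946e-01]]), 'force': array([ 0.34800547, -0.31892469,  0.5252639 ]), 'torque': array([ 0.0596022 , -0.02448037,  0.02880409]), 'grip_force': 0.0, 'grip_width': 0.08851942100236176}
```

View pics/scene0.png

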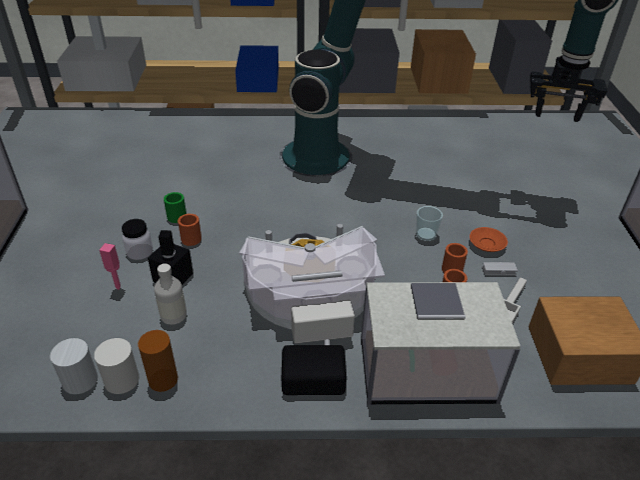

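View pics/top0.png

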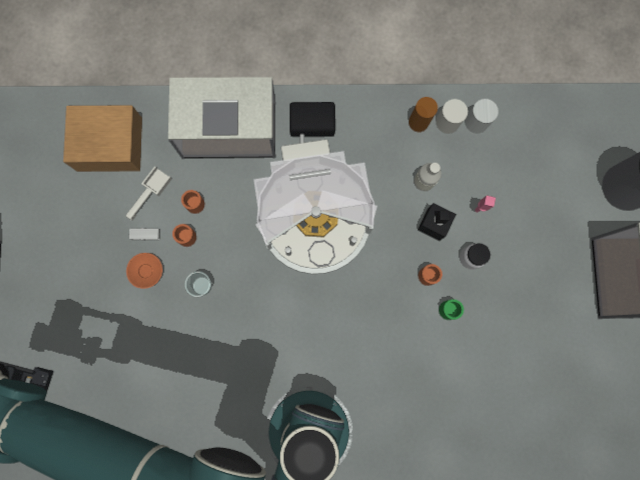

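The scene view shows the carousel in the centre, two tubes on its +y side and one on the -y side. In the top view the tubes are at (192,201), (184,234) and (430,273), the bar block is at (437,221), and the carousel column is at (316,211). Its posts are at (289,251) and (352,240). I'll measure these more closely.

```bash
cat > h.py <<'E'
from plant import arm
import cv2, numpy as np
def K(n):
    c=arm.calibration(n); f=240/np.tan(np.radians(c["vfov"]/2)); return f,c["cx"],c["cy"],np.array(c["R"]),np.array(c["t"])
def ray(n,uv):
    f,cx,cy,R,t=K(n); d=R.T@np.array([(uv[0]-cx)/f,(uv[1]-cy)/f,1]); return -R.T@t,d
def onz(n,uv,z):
    o,d=ray(n,uv); return o+d*(z-o[2])/d[2]
def pix(n,X):
    f,cx,cy,R,t=K(n); p=R@np.array(X)+t; return np.array([f*p[0]/p[2]+cx,f*p[1]/p[2]+cy])
def tri(uvs,uvt):
    A=[];b=[]
    for n,uv in(("scene",uvs),("top",uvt)):
        o,d=ray(n,uv); d=d/np.linalg.norm(d); P=np.eye(3)-np.outer(d,d); A.append(P);b.append(P@o)
    return np.linalg.lstsq(np.vstack(A),np.hstack(b),rcond=None)[0]
def cam(n): return arm.read_camera(n)[:,:,::-1].copy()
def crop(im,x,y,w,h,s): return cv2.resize(im[y:y+h,x:x+w],None,fx=s,fy=s,interpolation=cv2.INTER_CUBIC)
def tubes(im,n="top"):
    hsv=cv2.cvtColor(im,cv2.COLOR_BGR2HSV); m=((hsv[...,0]<14)&(hsv[...,1]>130)&(hsv[...,2]>60)).astype(np.uint8)
    out=[]
    for c in cv2.findContours(m,cv2.RETR_EXTERNAL,cv2.CHAIN_APPROX_NONE)[0]:
        if cv2.contourArea(c)>60:
            (u,v),(a,b),_=cv2.fitEllipse(c); out.append((round(u,1),round(v,1),round(a,1),round(b,1),cv2.contourArea(c),cv2.boundingRect(c)))
    return out
E
python3 - <<'E'
from h import *
t=cv2.imread("pics/top0.png");s=cv2.imread("pics/scene0.png")
for n,i in(("top",t),("scene",s)):
    for r in tubes(i): print(n,r,onz(n,r[:2],.045 if n=="top" else .033).round(4))
a=crop(t,246,145,140,140,4); b=crop(t,410,195,60,100,5.6); b=b[:560]
cv2.imwrite("pics/c1.png",np.hstack([a[:560],np.zeros((560,1,3),np.uint8)]))
c=crop(s,235,220,160,110,4); cv2.imwrite("pics/c2.png",c)
d=np.hstack([crop(t,410,195,50,50,8),crop(s,140,225,60,60,400/60.)]);cv2.imwrite("pics/c3.png",d[:,:799])
E
```

```text
top (430.0, 274.2, 18.4, 22.5, 323.0, (419, 264, 23, 21)) [ 0.4115 -0.3355  0.045 ]
top (144.0, 270.1, 33.1, 35.1, 909.5, (127, 253, 35, 35)) [0.4332 0.4378 0.045 ]
top (183.9, 234.8, 18.6, 23.1, 334.0, (173, 224, 23, 22)) [0.5283 0.3328 0.045 ]
top (192.5, 201.1, 18.5, 23.3, 334.0, (182, 190, 22, 23)) [0.6219 0.3112 0.045 ]
scene (154.0, 344.7, 14.2, 27.1, 120.5, (139, 339, 31, 16)) [ 0.7966 -0.3538  0.033 ]
scene (454.7, 263.4, 23.6, 43.8, 730.0, (442, 243, 25, 39)) [0.5433 0.334  0.033 ]
scene (488.1, 239.1, 22.9, 37.2, 666.0, (470, 227, 38, 25)) [0.4504 0.4394 0.033 ]
scene (189.0, 228.9, 20.7, 34.2, 531.5, (178, 214, 23, 32)) [ 0.4108 -0.3365  0.033 ]
```

View pics/c1.png

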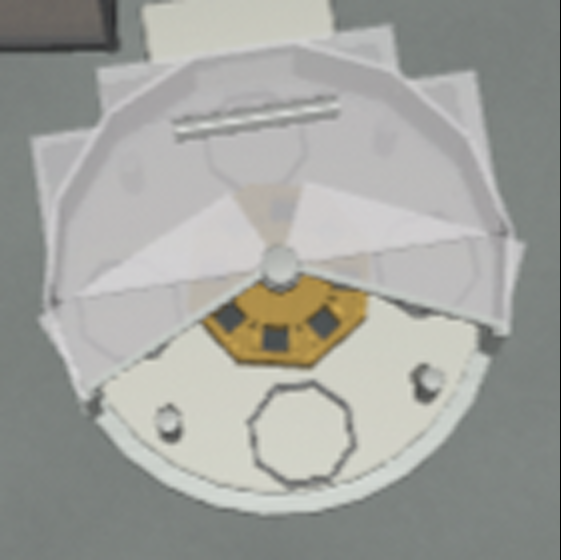

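View pics/c2.png

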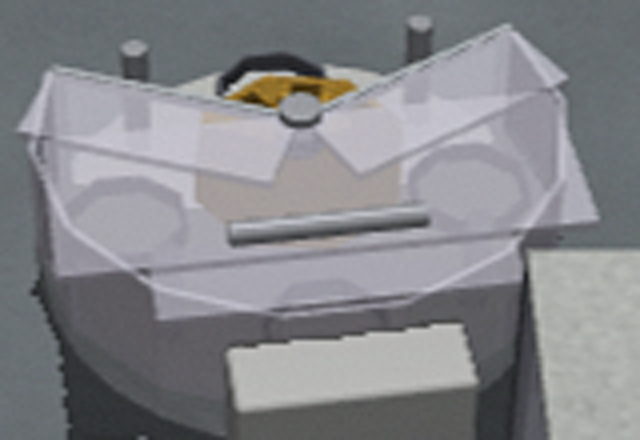

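View pics/c3.png

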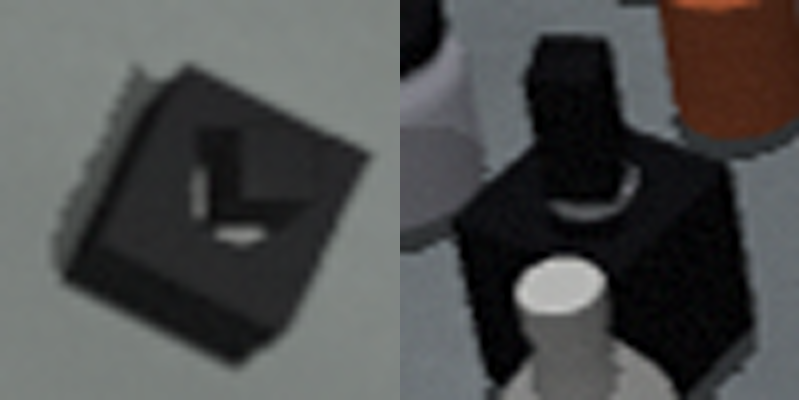

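Run:
```python
from h import *
def T(x,y): return (246+x/4-.375,145+y/4-.375)
ax=onz("top",T(281,266),.118); bay=onz("top",T(302,434),.044)
pR=onz("top",T(431,378),.1); pL=onz("top",T(171,415),.1)
axs=onz("scene",(235+302/4-.375,220+105/4-.375),.118)
P=lambda *a:print(*[np.round(x,4) for x in a])
P(ax,axs,bay,pR,pL); m=(pR+pL)/2
for q in(bay,pR,pL,m): d=(q-ax)[:2]; P(np.linalg.norm(d),np.degrees(np.arctan2(d[1],d[0])))
psL=onz("scene",(235+420/4,220+24/4),.1);psR=onz("scene",(235+134/4,220+48/4),.1); P(psL,psR)
for h in((232,318),(275,339),(323,320)):
  q=onz("top",T(*h),.1); d=(q-ax)[:2]; P(q,np.linalg.norm(d),np.degrees(np.arctan2(d[1],d[0])))
fl=onz("top",(440,218.6),.083); gs=onz("scene",(165.65,233.25),.140); fs=onz("scene",(140+194/6.667-.4,225+190/6.667-.4),.083)
P(fl,gs,fs, tri((165.65,233.25),(410+275/8,195+168/8)))
# block edge directions
for a,b in(((188,65),(372,155)),((372,155),(288,330))):
  d=(onz("top",(410+b[0]/8,195+b[1]/8),.078)-onz("top",(410+a[0]/8,195+a[1]/8),.078)); P(np.linalg.norm(d),np.degrees(np.arctan2(d[1],d[0])))
c=[onz("scene",(140+(x-400)/6.667,225+y/6.667),.14) for x,y in((540,38),(605,40),(612,70),(530,72))]
for i in range(4): d=c[(i+1)%4]-c[i]; P(np.linalg.norm(d),np.degrees(np.arctan2(d[1],d[0])))
```

```text
[ 0.5752 -0.0263  0.118 ] [ 0.5761 -0.0234  0.118 ] [ 0.4732 -0.0403  0.044 ] [ 0.5022 -0.1247  0.1   ] [0.4797 0.0472 0.1   ]
0.103 -172.1804
0.1225 -126.5715
0.1205 142.4001
0.0852 -171.6001
[0.4805 0.0513 0.1   ] [ 0.5041 -0.1233  0.1   ]
[0.5441 0.0063 0.1   ] 0.0451 133.6436
[ 0.5296 -0.022   0.1   ] 0.0458 174.5393
[ 0.542 -0.054  0.1  ] 0.0432 -140.2092
[ 0.5578 -0.3615  0.083 ] [ 0.5577 -0.3556  0.14  ] [ 0.5622 -0.356   0.083 ] [ 0.5542 -0.3586  0.1375]
0.069 -117.5031
0.0675 152.0581
0.0226 87.3752
0.017 17.5401
0.0278 -87.6692
0.0184 179.7389
```

```bash
cat >> h.py <<'E'
AX=np.array([.5757,-.0248]); Y0=-171.8
def pol(A,r): a=np.radians(Y0-A); return AX+r*np.array([np.cos(a),np.sin(a)])
def inc(x,y,z,yaw=None):
    "tool-frame shift mm and z turn to world target"
    o=arm.observe(); R=np.array(o["eef_rot"]); p=np.array(o["tool_pos"])
    d=R.T@(np.array([x,y,z])-p)*1000
    w=np.zeros(3)
    if yaw is not None:
        from scipy.spatial.transform import Rotation as Q
        a=np.radians(yaw); G=np.array([[np.cos(a),np.sin(a),0],[np.sin(a),-np.cos(a),0],[0,0,-1]]); w=Q.from_matrix(R.T@G).as_rotvec()
    print("shift",d.round(1),"turn",w.round(3))
E
python3 - <<'E'
from h import *
inc(.528,.333,.25,188.2)
inc(.528,.333,.12,188.2)
inc(.528,.333,.045,188.2)
print(pol(0,.104),pol(45,.125),pol(-45,.125))
E
```

```text
shift [-422.  -214.4   -1. ] turn [-0.002 -0.    -0.409]
shift [-422.  -214.1  129. ] turn [-0.002 -0.    -0.409]
shift [-422. -214.  204.] turn [-0.002 -0.    -0.409]
[ 0.47276327 -0.03963341] [0.47560858 0.05007795] [ 0.50082205 -0.12489142]
```

Emit:
{"fn": "arm_command", "kwargs": {
  "increments": [
    [[0, 0, -0.1], [-60, -30, 0], 1],
    [[0, 0, -0.2], [-110, -56, 0], 1],
    [[0, 0, -0.3], [-165, -84, 0], 1],
    [[0, 0, -0.409], [-220, -112, 0], 1],
    [[0, 0, -0.409], [-272, -138, 0], 1],
    [[0, 0, -0.409], [-325, -165, 20], 1],
    [[0, 0, -0.409], [-375, -190, 50], 1],
    [[0, 0, -0.409], [-422, -214, 80], 1]
  ]
}}

```text
t: 1.1
tool_pos: [0.5295, 0.3325, 0.1689]
eef_rot: [[-0.99, -0.142, 0.001], [-0.142, 0.99, 0.0], [-0.001, 0.0, -1.0]]
force: [0.6, 0.9, 0.6]
grip_width: 0.0881
grip_force: 0.0
```

Emit:
{"fn": "arm_command", "kwargs": {
  "increments": [
    [[0, 0, 0], [0, 0, 0], 1],
    [[0, 0, 0], [0, 0, 0], 1]
  ]
}}

```text
t: 1.35
tool_pos: [0.5279, 0.334, 0.1694]
eef_rot: [[-0.99, -0.142, -0.001], [-0.142, 0.99, 0.0], [0.001, 0.0, -1.0]]
force: [-0.0, 0.6, -0.3]
grip_width: 0.0884
grip_force: 0.0
```

Run:
```python
from h import *
i=cam("top");cv2.imwrite("pics/t1.png",i)
for r in tubes(i): print(r[:4],onz("top",r[:2],.045).round(4))
o=arm.observe();print(o["t"],o["joints"].round(2),o["tool_pos"].round(4),o["force"])
inc(.528,.333,.045,188.2)
```

```text
(430.0, 274.2, 18.4, 22.5) [ 0.4115 -0.3355  0.045 ]
(190.2, 197.4, 12.9, 19.9) [0.6324 0.3177 0.045 ]
1.4 [ 0.52  0.23  1.8   0.    1.11 -1.19] [0.5279 0.3348 0.1702] [-0.07658105 -0.05184463  0.09624298]
shift [  0.2  -1.9 125.2] turn [0.001 0.    0.   ]
```

Emit:
{"fn": "arm_command", "kwargs": {
  "increments": [
    [[0, 0, 0], [0, -1, 50], 1],
    [[0, 0, 0], [0, -1, 95], 1],
    [[0, 0, 0], [0, -1, 125], 1],
    [[0, 0, 0], [0, -1, 125], 1],
    [[0, 0, 0], [0, -1, 125], 0.4],
    [[0, 0, 0], [0, -1, 125], 0.4],
    [[0, 0, 0], [0, -1, 125], 0.4],
    [[0, 0, 0], [0, -1, 125], 0.4]
  ],
  "newtons": 20
}}

```text
t: 2.4
tool_pos: [0.5292, 0.3336, 0.046]
eef_rot: [[-0.99, -0.142, 0.002], [-0.142, 0.99, 0.002], [-0.002, 0.001, -1.0]]
force: [-1.9, 0.6, 4.0]
grip_width: 0.0536
grip_force: 20.0
```

Emit:
{"fn": "arm_command", "kwargs": {
  "increments": [
    [[0, 0, 0], [0, 0, 0], 0.4],
    [[0, 0, 0], [0, 0, -20], 0.4],
    [[0, 0, 0], [0, 0, -70], 0.4],
    [[0, 0, 0], [0, 0, -110], 0.4],
    [[0, 0, 0], [0, 0, -110], 0.4]
  ]
}}

```text
t: 3.02
tool_pos: [0.5311, 0.3343, 0.1599]
eef_rot: [[-0.99, -0.143, 0.008], [-0.143, 0.99, 0.004], [-0.008, 0.003, -1.0]]
force: [0.7, 0.3, -1.8]
grip_width: 0.0533
grip_force: 20.0
```

Run:
```python
from h import *
i=cam("scene");cv2.imwrite("pics/s1.png",i)
cv2.imwrite("pics/s1c.png",crop(i,380,150,160,120,4))
inc(*pol(0,.104),.16,188.2)
inc(*pol(0,.104),.079,188.2)
```

```text
shift [ 109.3 -361.1   -3.9] turn [ 0.001  0.004 -0.   ]
shift [ 109.6 -361.2   77.1] turn [ 0.001  0.004 -0.   ]
```

View pics/s1c.png

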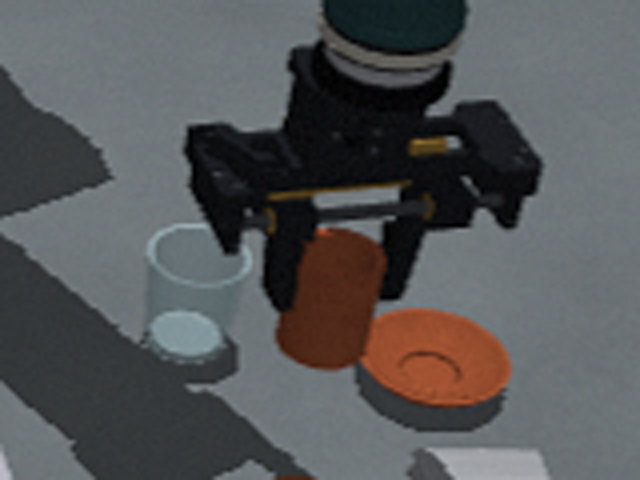

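Emit:
{"fn": "arm_command", "kwargs": {
  "increments": [
    [[0, 0, 0], [20, -40, -12], 0.4],
    [[0, 0, 0], [40, -95, -12], 0.4],
    [[0, 0, 0], [60, -150, -12], 0.4],
    [[0, 0, 0], [80, -205, -12], 0.4],
    [[0, 0, 0], [95, -260, -12], 0.4],
    [[0, 0, 0], [109, -310, -12], 0.4],
    [[0, 0, 0], [109, -361, -12], 0.4],
    [[0, 0, 0], [109, -361, -12], 0.4]
  ]
}}

```text
t: 4.08
tool_pos: [0.4706, -0.0427, 0.1648]
eef_rot: [[-0.99, -0.138, -0.003], [-0.138, 0.99, -0.0], [0.003, 0.0, -1.0]]
force: [-0.3, 0.6, -2.1]
grip_width: 0.0534
grip_force: 20.0
```

Emit:
{"fn": "arm_command", "kwargs": {
  "increments": [
    [[0, 0, 0], [0, 0, 0], 0.4],
    [[0, 0, 0], [0, 0, 0], 0.4]
  ]
}}

```text
t: 4.32
tool_pos: [0.4713, -0.0387, 0.1658]
eef_rot: [[-0.99, -0.144, -0.002], [-0.144, 0.99, 0.001], [0.002, 0.001, -1.0]]
force: [-0.4, 0.2, -2.6]
grip_width: 0.0532
grip_force: 20.0
```

Run:
```python
from h import *
i=cam("scene");j=cam("top")
a=crop(i,230,160,160,150,3);b=crop(j,246,185,140,110,2.5)
c=np.zeros((450,800,3),np.uint8);c[:,:480]=a;c[:275,480:800]=b[:,:320]; cv2.imwrite("pics/s2.png",c)
print(arm.observe()["tool_pos"])
inc(*pol(0,.104),.079,188.2)
```

```text
[ 0.47174714 -0.03869082  0.16628371]
shift [-0.9 -1.1 87.3] turn [ 0.    -0.001  0.002]
```

View pics/s2.png

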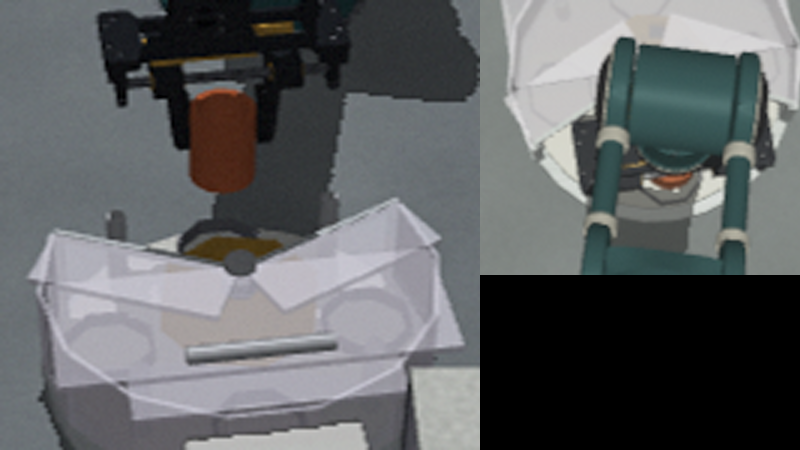

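Run:
```python
from h import *
print(onz("scene",(230+223/3-.3,160+140/3-.3),.154), pol(0,.104))
```

```text
[ 0.4724328  -0.03736393  0.154     ] [ 0.47276327 -0.03963341]
```

Emit:
{"fn": "arm_command", "kwargs": {
  "increments": [
    [[0, 0, 0], [-1, -1, 40], 0.4],
    [[0, 0, 0], [-1, -1, 65], 0.4],
    [[0, 0, 0], [-1, -1, 78], 0.4],
    [[0, 0, 0], [-1, -1, 82], 0.4],
    [[0, 0, 0], [-1, -1, 84], 0.4],
    [[0, 0, 0], [-1, -1, 84], 0.4]
  ]
}}

```text
t: 5.18
tool_pos: [0.474, -0.0408, 0.0836]
eef_rot: [[-0.99, -0.143, 0.002], [-0.143, 0.99, -0.0], [-0.002, -0.0, -1.0]]
force: [-0.2, 0.6, -1.7]
grip_width: 0.0537
grip_force: 20.0
```

Emit:
{"fn": "arm_command", "kwargs": {
  "increments": [
    [[0, 0, 0], [0, 0, 3], 0.4],
    [[0, 0, 0], [0, 0, 5], 0.4],
    [[0, 0, 0], [0, 0, 5], 0.4],
    [[0, 0, 0], [0, 0, 5], 0.4]
  ]
}}

```text
t: 5.68
tool_pos: [0.4734, -0.0408, 0.078]
eef_rot: [[-0.99, -0.143, 0.0], [-0.143, 0.99, -0.0], [-0.0, -0.0, -1.0]]
force: [-0.8, -0.1, 2.1]
grip_width: 0.0537
grip_force: 20.0
```

Contact with the bay floor. Release, rise, and look.

Emit:
{"fn": "arm_command", "kwargs": {
  "increments": [
    [[0, 0, 0], [0, 0, 0], 0.75],
    [[0, 0, 0], [0, 0, 0], 1],
    [[0, 0, 0], [0, 0, 0], 1],
    [[0, 0, 0], [0, 0, -30], 1],
    [[0, 0, 0], [0, 0, -80], 1],
    [[0, 0, 0], [0, 0, -100], 0.5],
    [[0, 0, 0], [0, 0, -100], 0.45],
    [[0, 0, 0], [0, 0, -100], 0.45]
  ]
}}

```text
t: 6.68
tool_pos: [0.4724, -0.0406, 0.1765]
eef_rot: [[-0.99, -0.143, -0.002], [-0.143, 0.99, 0.0], [0.002, 0.0, -1.0]]
force: [0.0, 1.0, -0.0]
grip_width: 0.0602
grip_force: 0.0
```

Run:
```python
from h import *
i=cam("scene")
cv2.imwrite("pics/s3.png",crop(i,230,200,160,120,4))
for r in tubes(i): print(r)
o=arm.observe();print(o["tool_pos"],o["grip_width"])
inc(*pol(-45,.125),.15); inc(*pol(-45,.125),.093)
```

```text
(153.7, 341.1, 19.9, 29.1, 200.0, (138, 330, 32, 25))
(454.4, 275.6, 12.6, 24.1, 223.5, (443, 269, 24, 13))
(488.1, 239.1, 22.9, 37.2, 667.0, (470, 227, 38, 25))
(302.3, 229.8, 20.9, 24.5, 363.5, (293, 219, 21, 24))
(189.1, 229.0, 20.9, 34.1, 537.5, (178, 214, 23, 32))
[ 0.47203037 -0.04058156  0.17607379] 0.056257074403957975
shift [-16.5 -87.6  26. ] turn [0. 0. 0.]
shift [-16.7 -87.6  83. ] turn [0. 0. 0.]
```

View pics/s3.png

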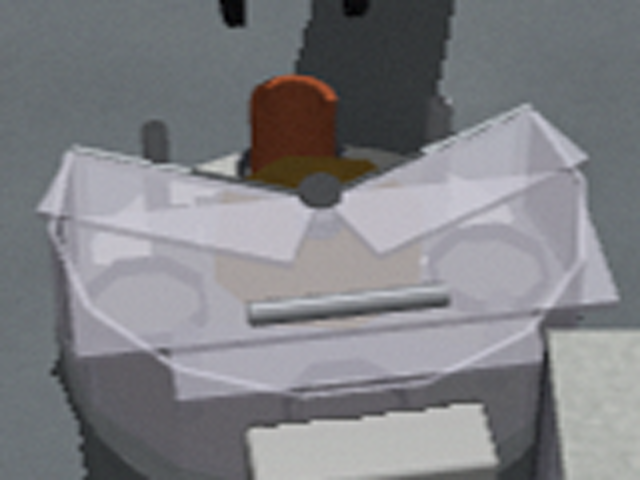

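The tube stands upright in the front bay, with its rim at about (302,222) in the scene view. Next I grip the right-hand post and sweep it clockwise.

Emit:
{"fn": "arm_command", "kwargs": {
  "increments": [
    [[0, 0, 0], [-9, -45, 0], 0.45],
    [[0, 0, 0], [-18, -87, 0], 0.45],
    [[0, 0, 0], [-18, -87, 0], 0.45],
    [[0, 0, 0], [-18, -87, 40], 0.45],
    [[0, 0, 0], [-18, -87, 70], 0.45],
    [[0, 0, 0], [-18, -87, 83], 0.45],
    [[0, 0, 0], [-18, -87, 83], 0.45]
  ]
}}

```text
t: 7.6
tool_pos: [0.5021, -0.1234, 0.0933]
eef_rot: [[-0.99, -0.143, -0.003], [-0.143, 0.99, 0.001], [0.003, 0.002, -1.0]]
force: [1.1, 0.2, 0.4]
grip_width: 0.0395
grip_force: 0.0
```

Emit:
{"fn": "arm_command", "kwargs": {
  "increments": [
    [[0, 0, 0], [0, 0, 0], 0.1],
    [[0, 0, 0], [0, 0, 0], 0.1],
    [[0, 0, 0], [0, 0, 0], 0.1],
    [[0, 0, 0], [0, 0, 0], 0.1]
  ],
  "newtons": 15
}}

```text
t: 8.1
tool_pos: [0.5043, -0.1247, 0.0959]
eef_rot: [[-0.99, -0.143, 0.002], [-0.143, 0.99, -0.001], [-0.002, -0.001, -1.0]]
force: [-0.6, -1.7, 5.0]
grip_width: 0.0149
grip_force: 15.0
```

Emit:
{"fn": "arm_command", "kwargs": {
  "increments": [
    [[0, 0, 0], [10.8, 12.3, 0], 0.1],
    [[0, 0, 0], [19.9, 25.9, 0], 0.1],
    [[0, 0, 0], [27.1, 40.6, 0], 0.1],
    [[0, 0, 0], [32.3, 56, 0], 0.1],
    [[0, 0, 0], [35.5, 72.1, 0], 0.1],
    [[0, 0, 0], [36.6, 88.4, 0], 0.1]
  ]
}}

```text
t: 8.85
tool_pos: [0.4539, -0.0425, 0.0953]
eef_rot: [[-0.99, -0.142, -0.0], [-0.142, 0.99, -0.001], [0.001, -0.001, -1.0]]
force: [-1.9, -2.5, 4.3]
grip_width: 0.0152
grip_force: 15.0
```

Emit:
{"fn": "arm_command", "kwargs": {
  "increments": [
    [[0, 0, 0], [-1.1, 16.3, 0], 0.1],
    [[0, 0, 0], [-4.3, 32.4, 0], 0.1],
    [[0, 0, 0], [-9.5, 47.8, 0], 0.1],
    [[0, 0, 0], [-16.7, 62.5, 0], 0.1],
    [[0, 0, 0], [-25.8, 76.1, 0], 0.1],
    [[0, 0, 0], [-36.6, 88.4, 0], 0.1],
    [[0, 0, 0], [-36.6, 88.4, 0], 0.1],
    [[0, 0, 0], [-36.6, 88.4, 0], 0.1]
  ]
}}

```text
t: 9.85
tool_pos: [0.4781, 0.0507, 0.0946]
eef_rot: [[-0.99, -0.143, -0.001], [-0.143, 0.99, -0.0], [0.001, -0.0, -1.0]]
force: [0.1, 0.3, 3.0]
grip_width: 0.0154
grip_force: 15.0
```

Open, rise, then look for the next tube at (0.622, 0.311).

Emit:
{"fn": "arm_command", "kwargs": {
  "increments": [
    [[0, 0, 0], [0, 0, 0], 0.4],
    [[0, 0, 0], [0, 0, 0], 0.4],
    [[0, 0, 0], [0, 0, 0], 0.4],
    [[0, 0, 0], [0, 0, -40], 0.4],
    [[0, 0, 0], [0, 0, -85], 0.4],
    [[0, 0, 0], [0, 50, -85], 0.8],
    [[0, 0, 0], [0, 100, -85], 1],
    [[0, 0, 0], [0, 150, -85], 1]
  ]
}}

```text
t: 10.85
tool_pos: [0.4566, 0.2003, 0.18]
eef_rot: [[-0.99, -0.142, 0.001], [-0.142, 0.99, 0.0], [-0.001, 0.0, -1.0]]
force: [-0.4, -0.0, -0.3]
grip_width: 0.0631
grip_force: 0.0
```

Run:
```python
from h import *
i=cam("scene");j=cam("top")
for r in tubes(i): print("s",r)
for r in tubes(j): print("t",r[:4],onz("top",r[:2],.045).round(4))
c=np.zeros((440,800,3),np.uint8);c[:,:480]=crop(i,230,190,160,140,3.)[:420+20].copy() if 0 else cv2.resize(i[190:337,230:390],(480,440));c[:320,480:800]=cv2.resize(j[165:285,256:376],(320,320)); cv2.imwrite("pics/s4.png",c)
print(arm.observe()["joints"])
inc(.622,.311,.18,188.2)
```

```text
s (153.7, 347.4, 11.7, 24.1, 77.5, (141, 341, 28, 15))
s (454.4, 275.6, 12.7, 24.0, 225.0, (443, 269, 24, 13))
s (488.1, 239.1, 22.8, 37.2, 665.0, (470, 227, 38, 25))
s (189.2, 229.0, 21.0, 34.0, 540.5, (178, 214, 23, 32))
t (430.0, 274.2, 18.5, 22.4) [ 0.4115 -0.3355  0.045 ]
t (144.0, 270.1, 33.2, 35.0) [0.4332 0.4378 0.045 ]
t (192.5, 201.1, 18.4, 23.3) [0.6219 0.3112 0.045 ]
[ 3.67336443e-01 -1.47934807e-02  2.04950945e+00  1.71597720e-03
  1.10608102e+00 -1.35153527e+00]
shift [-1.801e+02  8.280e+01  1.000e-01] turn [0.002 0.    0.004]
```

View pics/s4.png

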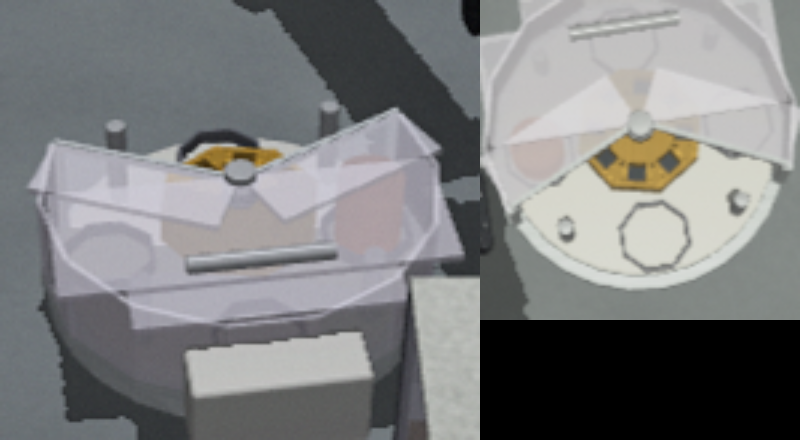

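The turntable is in its next stop, with the first tube upright under the hood at top-crop (538,148). The front bay is empty. Now the second tube.

Emit:
{"fn": "arm_command", "kwargs": {
  "increments": [
    [[0, 0, 0], [-45, 21, 0], 1],
    [[0, 0, 0], [-90, 41, 0], 1],
    [[0, 0, 0], [-135, 62, 0], 1],
    [[0, 0, 0], [-180, 83, 0], 1],
    [[0, 0, 0], [-180, 83, 0], 1],
    [[0, 0, 0], [-180, 83, 50], 1],
    [[0, 0, 0], [-180, 83, 90], 1],
    [[0, 0, 0], [-180, 83, 90], 1]
  ]
}}

```text
t: 11.95
tool_pos: [0.619, 0.3042, 0.0851]
eef_rot: [[-0.99, -0.142, -0.009], [-0.142, 0.99, -0.004], [0.01, -0.003, -1.0]]
force: [0.4, 0.6, -0.4]
grip_width: 0.088
grip_force: 0.0
```

Run:
```python
from h import *
inc(.622,.311,.045,188.2)
```

```text
shift [-4.3  6.4 40.1] turn [-0.003 -0.01  -0.   ]
```

Emit:
{"fn": "arm_command", "kwargs": {
  "increments": [
    [[0, 0, 0], [0, 0, 20], 1],
    [[0, 0, 0], [0, 0, 20], 1],
    [[0, 0, 0], [0, 0, 20], 1]
  ]
}}

```text
t: 12.32
tool_pos: [0.6238, 0.3073, 0.0711]
eef_rot: [[-0.99, -0.143, 0.002], [-0.143, 0.99, 0.001], [-0.002, 0.001, -1.0]]
force: [0.3, -0.1, 0.9]
grip_width: 0.088
grip_force: 0.0
```

Run:
```python
from h import *
inc(.622,.311,.045,188.2)
```

```text
shift [ 1.3  3.9 26.1] turn [0.001 0.002 0.   ]
```

Emit:
{"fn": "arm_command", "kwargs": {
  "increments": [
    [[0, 0, 0], [1, 3, 15], 1],
    [[0, 0, 0], [1, 3, 25], 1],
    [[0, 0, 0], [1, 3, 25], 1],
    [[0, 0, 0], [1, 3, 25], 0.4],
    [[0, 0, 0], [1, 3, 25], 0.4],
    [[0, 0, 0], [1, 3, 25], 0.4],
    [[0, 0, 0], [1, 3, 25], 0.4],
    [[0, 0, 0], [1, 3, 25], 0.4]
  ],
  "newtons": 20
}}

```text
t: 13.32
tool_pos: [0.622, 0.3102, 0.0452]
eef_rot: [[-0.99, -0.143, 0.001], [-0.143, 0.99, 0.001], [-0.001, 0.001, -1.0]]
force: [-0.1, 1.1, 1.1]
grip_width: 0.0534
grip_force: 20.0
```

Emit:
{"fn": "arm_command", "kwargs": {
  "increments": [
    [[0, 0, 0], [0, 0, -15], 0.4],
    [[0, 0, 0], [0, 0, -60], 0.4],
    [[0, 0, 0], [0, 0, -110], 0.4],
    [[0, 0, 0], [0, 0, -130], 0.4],
    [[0, 0, 0], [0, 0, -130], 0.4],
    [[0, 0, 0], [0, 0, -130], 0.4]
  ]
}}

```text
t: 14.08
tool_pos: [0.6203, 0.3091, 0.1722]
eef_rot: [[-0.99, -0.143, -0.004], [-0.143, 0.99, -0.002], [0.004, -0.001, -1.0]]
force: [-0.3, 0.2, -2.6]
grip_width: 0.0534
grip_force: 20.0
```

Run:
```python
from h import *
inc(*pol(0,.104),.172,188.2)
```

```text
shift [ 195.8 -324.1    1.3] turn [-0.001 -0.004  0.   ]
```

Emit:
{"fn": "arm_command", "kwargs": {
  "increments": [
    [[0, 0, 0], [42, -30, -8], 0.4],
    [[0, 0, 0], [84, -65, -8], 0.4],
    [[0, 0, 0], [125, -105, -8], 0.4],
    [[0, 0, 0], [160, -150, -8], 0.4],
    [[0, 0, 0], [180, -200, -6], 0.4],
    [[0, 0, 0], [195, -250, -3], 0.4],
    [[0, 0, 0], [195, -300, 0], 0.4],
    [[0, 0, 0], [195, -324, 0], 0.4]
  ]
}}

```text
t: 15.08
tool_pos: [0.4728, -0.0407, 0.1719]
eef_rot: [[-0.99, -0.141, -0.005], [-0.141, 0.99, 0.0], [0.005, 0.001, -1.0]]
force: [0.2, 0.3, -1.7]
grip_width: 0.0536
grip_force: 20.0
```

Emit:
{"fn": "arm_command", "kwargs": {
  "increments": [
    [[0, 0, 0], [0, 0, 0], 0.4],
    [[0, 0, 0], [0, 0, 0], 0.4],
    [[0, 0, 0], [0, 0, 30], 0.4],
    [[0, 0, 0], [0, 0, 30], 0.4],
    [[0, 0, 0], [0, 0, 30], 0.4]
  ]
}}

```text
t: 15.7
tool_pos: [0.4749, -0.0379, 0.1449]
eef_rot: [[-0.99, -0.144, -0.0], [-0.144, 0.99, 0.0], [0.0, 0.0, -1.0]]
force: [0.2, -0.3, -1.3]
grip_width: 0.0532
grip_force: 20.0
```

Run:
```python
from h import *
inc(*pol(0,.104),.08,188.2)
i=cam("scene")
for r in tubes(i): print(r)
```

```text
shift [ 2.3 -1.4 64.9] turn [ 0.    -0.     0.001]
(153.2, 341.7, 20.1, 29.9, 273.0, (138, 330, 31, 25))
(488.1, 239.1, 22.8, 37.2, 665.0, (470, 227, 38, 25))
(189.1, 228.9, 20.9, 34.0, 537.5, (178, 214, 23, 32))
(304.2, 214.3, 21.9, 36.6, 607.0, (294, 198, 21, 34))
```

Emit:
{"fn": "arm_command", "kwargs": {
  "increments": [
    [[0, 0, 0], [2, -2, 30], 0.4],
    [[0, 0, 0], [2, -2, 52], 0.4],
    [[0, 0, 0], [2, -2, 61], 0.4],
    [[0, 0, 0], [2, -2, 65], 0.4],
    [[0, 0, 0], [2, -2, 67], 0.4],
    [[0, 0, 0], [2, -2, 67], 0.4],
    [[0, 0, 0], [2, -2, 67], 0.4]
  ]
}}

```text
t: 16.62
tool_pos: [0.4737, -0.041, 0.0783]
eef_rot: [[-0.99, -0.143, 0.001], [-0.143, 0.99, -0.0], [-0.001, -0.0, -1.0]]
force: [0.2, -0.9, -1.4]
grip_width: 0.0536
grip_force: 20.0
```

Emit:
{"fn": "arm_command", "kwargs": {
  "increments": [
    [[0, 0, 0], [0, 0, 1], 0.4],
    [[0, 0, 0], [0, 0, 1], 0.75],
    [[0, 0, 0], [0, 0, 1], 1],
    [[0, 0, 0], [0, 0, 1], 1],
    [[0, 0, 0], [0, 0, -30], 1],
    [[0, 0, 0], [0, 0, -80], 1],
    [[0, 0, 0], [0, 0, -100], 0.5],
    [[0, 0, 0], [0, 0, -100], 0.45]
  ]
}}

```text
t: 17.62
tool_pos: [0.4748, -0.0411, 0.1798]
eef_rot: [[-0.99, -0.143, 0.005], [-0.143, 0.99, -0.001], [-0.004, -0.001, -1.0]]
force: [0.1, -0.4, -0.6]
grip_width: 0.0704
grip_force: 0.0
```

Run:
```python
from h import *
i=cam("scene")
for r in tubes(i): print(r)
inc(.5025,-.1243,.094)
```

```text
(152.3, 345.4, 14.8, 25.4, 169.5, (138, 336, 30, 19))
(488.1, 239.1, 22.8, 37.2, 665.0, (470, 227, 38, 25))
(302.4, 230.1, 20.6, 24.2, 355.0, (293, 219, 21, 24))
(189.1, 228.9, 20.8, 34.2, 536.0, (178, 214, 23, 32))
shift [-16.6 -86.5  84.1] turn [0. 0. 0.]
```

Same footprint as the first tube, so it is seated. Index again.

Emit:
{"fn": "arm_command", "kwargs": {
  "increments": [
    [[0, 0, 0], [-8, -43, 0], 0.45],
    [[0, 0, 0], [-17, -86, 0], 0.45],
    [[0, 0, 0], [-17, -86, 0], 0.45],
    [[0, 0, 0], [-17, -86, 0], 0.45],
    [[0, 0, 0], [-17, -86, 40], 0.45],
    [[0, 0, 0], [-17, -86, 70], 0.45],
    [[0, 0, 0], [-17, -86, 84], 0.45],
    [[0, 0, 0], [-17, -86, 84], 0.45]
  ]
}}

```text
t: 18.68
tool_pos: [0.5011, -0.1226, 0.0925]
eef_rot: [[-0.99, -0.144, -0.003], [-0.144, 0.99, 0.001], [0.003, 0.001, -1.0]]
force: [-0.3, -0.7, -0.0]
grip_width: 0.0397
grip_force: 0.0
```

Emit:
{"fn": "arm_command", "kwargs": {
  "increments": [
    [[0, 0, 0], [0, 0, 0], 0.1],
    [[0, 0, 0], [0, 0, 0], 0.1],
    [[0, 0, 0], [0, 0, 0], 0.1],
    [[0, 0, 0], [0, 0, 0], 0.1]
  ],
  "newtons": 15
}}

```text
t: 19.18
tool_pos: [0.503, -0.1244, 0.0949]
eef_rot: [[-0.99, -0.143, 0.002], [-0.143, 0.99, -0.001], [-0.001, -0.002, -1.0]]
force: [-1.4, -2.8, 5.9]
grip_width: 0.0156
grip_force: 15.0
```

Emit:
{"fn": "arm_command", "kwargs": {
  "increments": [
    [[0, 0, 0], [10.8, 12.3, 0], 0.1],
    [[0, 0, 0], [19.9, 25.9, 0], 0.1],
    [[0, 0, 0], [27.1, 40.6, 0], 0.1],
    [[0, 0, 0], [32.3, 56, 0], 0.1],
    [[0, 0, 0], [35.5, 72.1, 0], 0.1],
    [[0, 0, 0], [36.6, 88.4, 0], 0.1]
  ]
}}

```text
t: 19.92
tool_pos: [0.4531, -0.0416, 0.0942]
eef_rot: [[-0.99, -0.142, 0.0], [-0.142, 0.99, -0.001], [0.0, -0.001, -1.0]]
force: [-2.6, -3.2, 4.1]
grip_width: 0.0154
grip_force: 15.0
```

Emit:
{"fn": "arm_command", "kwargs": {
  "increments": [
    [[0, 0, 0], [-1.1, 16.3, 0], 0.1],
    [[0, 0, 0], [-4.3, 32.4, 0], 0.1],
    [[0, 0, 0], [-9.5, 47.8, 0], 0.1],
    [[0, 0, 0], [-16.7, 62.5, 0], 0.1],
    [[0, 0, 0], [-25.8, 76.1, 0], 0.1],
    [[0, 0, 0], [-36.6, 88.4, 0], 0.1],
    [[0, 0, 0], [-36.6, 88.4, 0], 0.1],
    [[0, 0, 0], [-36.6, 88.4, 0], 0.1]
  ]
}}

```text
t: 20.92
tool_pos: [0.477, 0.0514, 0.0936]
eef_rot: [[-0.99, -0.143, -0.001], [-0.143, 0.99, -0.0], [0.001, -0.0, -1.0]]
force: [-1.5, 1.0, 4.6]
grip_width: 0.0153
grip_force: 15.0
```

Emit:
{"fn": "arm_command", "kwargs": {
  "increments": [
    [[0, 0, 0], [0, 0, 0], 0.4],
    [[0, 0, 0], [0, 0, 0], 0.4],
    [[0, 0, 0], [0, 0, 0], 0.4],
    [[0, 0, 0], [0, 0, -40], 0.4],
    [[0, 0, 0], [0, 0, -85], 0.4],
    [[0, 0, 0], [30, -40, -85], 0.8],
    [[0, 0, 0], [60, -90, -85], 1],
    [[0, 0, 0], [60, -150, -85], 1]
  ]
}}

```text
t: 21.92
tool_pos: [0.4372, -0.1063, 0.1786]
eef_rot: [[-0.99, -0.144, -0.0], [-0.144, 0.99, 0.0], [0.0, 0.0, -1.0]]
force: [1.1, 0.2, 0.2]
grip_width: 0.0632
grip_force: 0.0
```

Run:
```python
from h import *
i=cam("scene");j=cam("top")
for r in tubes(i): print("s",r)
for r in tubes(j): print("t",r[:4],onz("top",r[:2],.045).round(4))
o=arm.observe();print(o["tool_pos"],o["joints"],o["t"])
inc(.4115,-.3360,.18,150)
c=np.hstack([crop(i,235,190,160,120,4)]); cv2.imwrite("pics/s5.png",c)
```

```text
s (153.5, 345.9, 13.1, 29.5, 148.0, (138, 339, 32, 16))
s (154.3, 337.0, 12.4, 25.9, 61.0, (139, 330, 30, 14))
s (488.1, 239.1, 22.9, 37.2, 666.0, (470, 227, 38, 25))
s (189.2, 229.0, 21.0, 34.1, 540.5, (178, 214, 23, 32))
t (430.0, 274.2, 18.6, 22.2) [ 0.4115 -0.3355  0.045 ]
t (144.0, 270.1, 33.2, 35.1) [0.4332 0.4378 0.045 ]
[ 0.43930239 -0.11042938  0.17928455] [-2.99915200e-01 -1.08428340e-01  2.13847164e+00 -2.07884869e-03
  1.10908753e+00 -2.00709481e+00] 22.025
shift [ 5.840e+01 -2.196e+02 -2.000e-01] turn [-0.002  0.002  0.661]
```

Emit:
{"fn": "arm_command", "kwargs": {
  "increments": [
    [[0, 0, 0.06], [15, -50, 0], 1],
    [[0, 0, 0.12], [29, -100, 0], 1],
    [[0, 0, 0.18], [43, -150, 0], 1],
    [[0, 0, 0.23], [58, -200, 0], 1],
    [[0, 0, 0.23], [58, -220, 0], 1],
    [[0, 0, 0.23], [58, -220, 0], 1],
    [[0, 0, 0.23], [58, -220, 60], 1],
    [[0, 0, 0.23], [58, -220, 60], 1]
  ]
}}

```text
t: 23.02
tool_pos: [0.41, -0.3268, 0.1142]
eef_rot: [[-0.996, 0.085, -0.008], [0.085, 0.996, 0.008], [0.009, 0.007, -1.0]]
force: [0.1, 0.1, 1.0]
grip_width: 0.0882
grip_force: 0.0
```

Emit:
{"fn": "arm_command", "kwargs": {
  "increments": [
    [[0, 0, 0], [0, 0, 20], 1],
    [[0, 0, 0], [0, 0, 20], 1]
  ]
}}

```text
t: 23.28
tool_pos: [0.413, -0.3301, 0.099]
eef_rot: [[-0.996, 0.085, -0.001], [0.085, 0.996, 0.002], [0.002, 0.001, -1.0]]
force: [-0.3, 0.4, 0.9]
grip_width: 0.0881
grip_force: 0.0
```

Run:
```python
from h import *
i=cam("scene")
for r in tubes(i): print("s",r, onz("scene",r[:2],.033).round(4))
inc(.4115,-.3360,.045,175)
```

```text
s (153.6, 341.4, 20.7, 28.5, 158.0, (138, 330, 32, 25)) [ 0.7876 -0.3564  0.033 ]
s (488.0, 239.1, 22.8, 37.2, 664.0, (470, 227, 37, 25)) [0.4504 0.4391 0.033 ]
s (189.2, 229.1, 21.0, 34.1, 543.5, (178, 214, 23, 32)) [ 0.4116 -0.3359  0.033 ]
shift [ 1.6 -5.4 54.8] turn [ 0.    -0.     0.002]
```

View pics/s5.png

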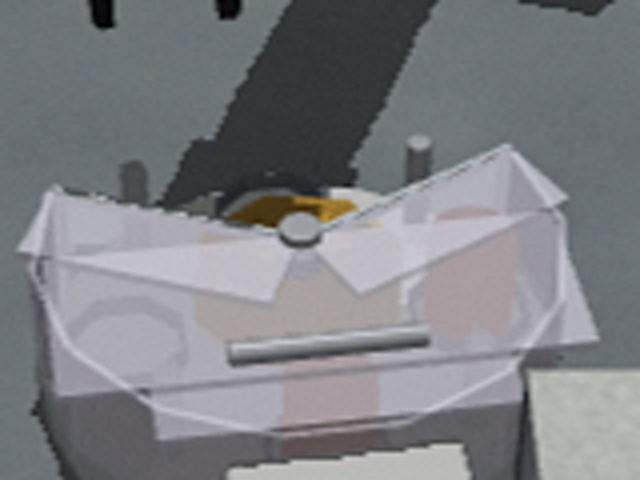

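Both tubes now stand upright under the hood, at crop (470,270) and (330,400). Grasp the third.

Emit:
{"fn": "arm_command", "kwargs": {
  "increments": [
    [[0, 0, 0], [1, -5, 25], 1],
    [[0, 0, 0], [1, -5, 45], 1],
    [[0, 0, 0], [1, -5, 54], 1],
    [[0, 0, 0], [1, -5, 54], 1],
    [[0, 0, 0], [1, -5, 54], 0.4],
    [[0, 0, 0], [1, -5, 54], 0.4],
    [[0, 0, 0], [1, -5, 54], 0.4],
    [[0, 0, 0], [1, -5, 54], 0.4]
  ],
  "newtons": 20
}}

```text
t: 24.32
tool_pos: [0.4118, -0.3367, 0.045]
eef_rot: [[-0.996, 0.087, 0.0], [0.087, 0.996, -0.0], [-0.0, -0.0, -1.0]]
force: [0.1, 0.7, 2.4]
grip_width: 0.0535
grip_force: 20.0
```

Emit:
{"fn": "arm_command", "kwargs": {
  "increments": [
    [[0, 0, 0], [0, 0, 0], 0.4],
    [[0, 0, 0], [0, 0, -20], 0.4],
    [[0, 0, 0], [0, 0, -70], 0.4],
    [[0, 0, 0], [0, 0, -115], 0.4],
    [[0, 0, 0], [0, 0, -125], 0.4],
    [[0, 0, 0], [0, 0, -125], 0.4],
    [[0, 0, 0], [0, 0, -125], 0.4]
  ]
}}

```text
t: 25.2
tool_pos: [0.4104, -0.3355, 0.1672]
eef_rot: [[-0.996, 0.087, -0.003], [0.087, 0.996, 0.003], [0.003, 0.003, -1.0]]
force: [0.5, 0.7, -2.2]
grip_width: 0.0536
grip_force: 20.0
```

Run:
```python
from h import *
inc(*pol(0,.104),.17,188.2)
```

```text
shift [-36.5 300.1  -2.2] turn [ 0.003 -0.003 -0.23 ]
```

Emit:
{"fn": "arm_command", "kwargs": {
  "increments": [
    [[0, 0, -0.04], [-6, 45, -4], 0.4],
    [[0, 0, -0.08], [-12, 95, -4], 0.4],
    [[0, 0, -0.12], [-18, 145, -4], 0.4],
    [[0, 0, -0.16], [-24, 195, -4], 0.4],
    [[0, 0, -0.2], [-31, 245, -4], 0.4],
    [[0, 0, -0.23], [-37, 285, -4], 0.4],
    [[0, 0, -0.23], [-37, 300, 0], 0.4],
    [[0, 0, -0.23], [-37, 300, 0], 0.4]
  ]
}}

```text
t: 26.2
tool_pos: [0.4732, -0.0404, 0.1678]
eef_rot: [[-0.99, -0.144, -0.004], [-0.144, 0.99, -0.0], [0.004, 0.001, -1.0]]
force: [0.1, -0.1, -2.0]
grip_width: 0.0533
grip_force: 20.0
```

Emit:
{"fn": "arm_command", "kwargs": {
  "increments": [
    [[0, 0, 0], [0, 0, 0], 0.4],
    [[0, 0, 0], [0, 0, 20], 0.4],
    [[0, 0, 0], [0, 0, 30], 0.4],
    [[0, 0, 0], [0, 0, 30], 0.4],
    [[0, 0, 0], [0, 0, 30], 0.4]
  ]
}}

```text
t: 26.82
tool_pos: [0.4748, -0.0414, 0.1402]
eef_rot: [[-0.99, -0.142, 0.001], [-0.142, 0.99, -0.0], [-0.001, -0.0, -1.0]]
force: [0.2, 0.5, -1.3]
grip_width: 0.0532
grip_force: 20.0
```

Run:
```python
from h import *
inc(*pol(0,.104),.078,188.2)
i=cam("scene")
for r in tubes(i): print(r)
```

```text
shift [ 1.8  2.1 62.2] turn [-0.     0.001 -0.001]
(152.3, 345.3, 13.2, 29.1, 158.5, (138, 337, 32, 18))
(488.1, 239.1, 22.9, 37.2, 666.0, (470, 227, 38, 25))
(302.7, 215.4, 21.5, 36.7, 597.0, (293, 199, 21, 34))
```

Emit:
{"fn": "arm_command", "kwargs": {
  "increments": [
    [[0, 0, 0], [2, 2, 30], 0.4],
    [[0, 0, 0], [2, 2, 50], 0.4],
    [[0, 0, 0], [2, 2, 58], 0.4],
    [[0, 0, 0], [2, 2, 62], 0.4],
    [[0, 0, 0], [2, 2, 64], 0.4],
    [[0, 0, 0], [2, 2, 64], 0.4],
    [[0, 0, 0], [2, 2, 64], 0.4]
  ]
}}

```text
t: 27.75
tool_pos: [0.4729, -0.0394, 0.077]
eef_rot: [[-0.99, -0.143, 0.001], [-0.143, 0.99, -0.0], [-0.001, -0.0, -1.0]]
force: [-3.2, 0.1, 5.4]
grip_width: 0.0536
grip_force: 20.0
```

Emit:
{"fn": "arm_command", "kwargs": {
  "increments": [
    [[0, 0, 0], [0, 0, 0], 0.4],
    [[0, 0, 0], [0, 0, 0], 0.75],
    [[0, 0, 0], [0, 0, 0], 1],
    [[0, 0, 0], [0, 0, 0], 1],
    [[0, 0, 0], [0, 0, -30], 1],
    [[0, 0, 0], [0, 0, -80], 1],
    [[0, 0, 0], [0, 0, -100], 0.5],
    [[0, 0, 0], [0, 0, -100], 0.45]
  ]
}}

```text
t: 28.75
tool_pos: [0.4739, -0.0394, 0.1777]
eef_rot: [[-0.99, -0.143, 0.005], [-0.143, 0.99, -0.001], [-0.004, -0.001, -1.0]]
force: [-0.3, 0.3, -0.4]
grip_width: 0.0702
grip_force: 0.0
```

Run:
```python
from h import *
i=cam("scene")
for r in tubes(i): print(r)
inc(.5025,-.1243,.094)
```

```text
(153.5, 341.1, 20.4, 27.6, 194.0, (138, 330, 32, 25))
(488.1, 239.1, 22.9, 37.2, 667.0, (470, 227, 38, 25))
(303.2, 229.7, 21.0, 24.0, 355.5, (293, 219, 22, 24))
shift [-17.3 -88.4  82.1] turn [0. 0. 0.]
```

Emit:
{"fn": "arm_command", "kwargs": {
  "increments": [
    [[0, 0, 0], [-8, -43, 0], 0.45],
    [[0, 0, 0], [-17, -88, 0], 0.45],
    [[0, 0, 0], [-17, -88, 0], 0.45],
    [[0, 0, 0], [-17, -88, 0], 0.45],
    [[0, 0, 0], [-17, -88, 40], 0.45],
    [[0, 0, 0], [-17, -88, 70], 0.45],
    [[0, 0, 0], [-17, -88, 83], 0.45],
    [[0, 0, 0], [-17, -88, 83], 0.45]
  ]
}}

```text
t: 29.8
tool_pos: [0.5006, -0.1229, 0.0917]
eef_rot: [[-0.99, -0.144, -0.003], [-0.144, 0.99, 0.001], [0.002, 0.001, -1.0]]
force: [-0.3, -0.2, 0.8]
grip_width: 0.0394
grip_force: 0.0
```

Emit:
{"fn": "arm_command", "kwargs": {
  "increments": [
    [[0, 0, 0], [0, 0, 0], 0.1],
    [[0, 0, 0], [0, 0, 0], 0.1],
    [[0, 0, 0], [0, 0, 0], 0.1],
    [[0, 0, 0], [0, 0, 0], 0.1]
  ],
  "newtons": 15
}}

```text
t: 30.3
tool_pos: [0.5023, -0.1247, 0.0939]
eef_rot: [[-0.99, -0.143, 0.002], [-0.143, 0.99, -0.001], [-0.001, -0.002, -1.0]]
force: [-2.8, -2.9, 6.4]
grip_width: 0.0155
grip_force: 15.0
```

Emit:
{"fn": "arm_command", "kwargs": {
  "increments": [
    [[0, 0, 0], [10.8, 12.3, 0], 0.1],
    [[0, 0, 0], [19.9, 25.9, 0], 0.1],
    [[0, 0, 0], [27.1, 40.6, 0], 0.1],
    [[0, 0, 0], [32.3, 56, 0], 0.1],
    [[0, 0, 0], [35.5, 72.1, 0], 0.1],
    [[0, 0, 0], [36.6, 88.4, 0], 0.1]
  ]
}}

```text
t: 31.05
tool_pos: [0.4525, -0.0418, 0.0933]
eef_rot: [[-0.99, -0.142, 0.0], [-0.142, 0.99, -0.001], [-0.0, -0.001, -1.0]]
force: [-1.2, -2.6, 2.9]
grip_width: 0.0154
grip_force: 15.0
```

Emit:
{"fn": "arm_command", "kwargs": {
  "increments": [
    [[0, 0, 0], [-1.1, 16.3, 0], 0.1],
    [[0, 0, 0], [-4.3, 32.4, 0], 0.1],
    [[0, 0, 0], [-9.5, 47.8, 0], 0.1],
    [[0, 0, 0], [-16.7, 62.5, 0], 0.1],
    [[0, 0, 0], [-25.8, 76.1, 0], 0.1],
    [[0, 0, 0], [-36.6, 88.4, 0], 0.1],
    [[0, 0, 0], [-36.6, 88.4, 0], 0.1],
    [[0, 0, 0], [-36.6, 88.4, 0], 0.1]
  ]
}}

```text
t: 32.05
tool_pos: [0.4763, 0.0511, 0.0926]
eef_rot: [[-0.99, -0.143, -0.001], [-0.143, 0.99, -0.0], [0.001, -0.0, -1.0]]
force: [-0.9, -0.1, 4.2]
grip_width: 0.0157
grip_force: 15.0
```

Emit:
{"fn": "arm_command", "kwargs": {
  "increments": [
    [[0, 0, 0], [0, 0, 0], 0.4],
    [[0, 0, 0], [0, 0, 0], 0.4],
    [[0, 0, 0], [0, 0, 0], 0.4],
    [[0, 0, 0], [0, 0, -40], 0.4],
    [[0, 0, 0], [0, 0, -85], 0.4],
    [[0, 0, 0], [30, -40, -115], 0.7],
    [[0, 0, 0], [60, -90, -115], 0.7],
    [[0, 0, 0], [60, -150, -115], 0.7]
  ]
}}

```text
t: 33.05
tool_pos: [0.437, -0.1068, 0.2083]
eef_rot: [[-0.99, -0.144, 0.001], [-0.144, 0.99, -0.0], [-0.001, -0.0, -1.0]]
force: [0.9, 0.0, 1.0]
grip_width: 0.0613
grip_force: 0.0
```

Run:
```python
from h import *
i=cam("scene");j=cam("top")
for r in tubes(i): print("s",r)
o=arm.observe();print(o["tool_pos"],o["joints"],o["t"])
c=np.zeros((400,800,3),np.uint8);c[:,:400]=cv2.resize(i[205:325,235:395],(400,400)) ;c[:,400:]=cv2.resize(j[190:250,286:346],(400,400),interpolation=cv2.INTER_CUBIC); cv2.imwrite("pics/s6.png",c)
# bar: dark flange/grip columns
print("grip top expected px", pix("top",(.5577,-.3585,.140)),pix("scene",(.5577,-.3585,.140)))
```

```text
s (153.6, 341.4, 20.3, 29.1, 208.5, (138, 330, 31, 25))
s (488.1, 239.1, 22.8, 37.3, 666.0, (470, 227, 38, 25))
[ 0.43856622 -0.11069882  0.20836892] [-3.00920706e-01 -1.37787336e-01  2.10767787e+00 -2.09052782e-03
  1.16917072e+00 -2.00810530e+00] 33.15
grip top expected px [443.69352856 214.62139584] [164.36761119 233.25517778]
```

View pics/s6.png

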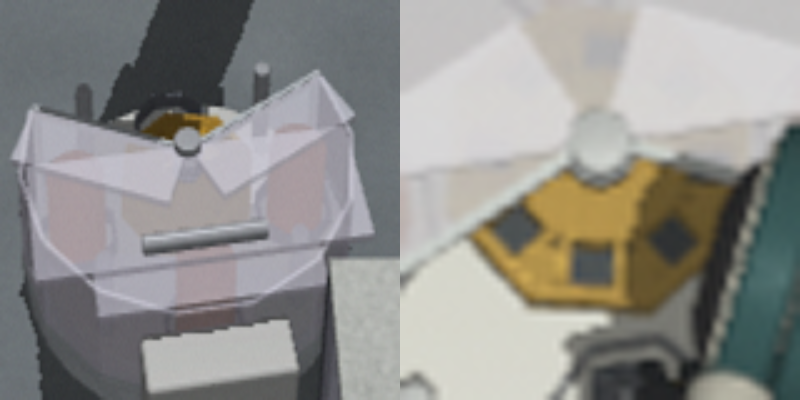

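All three tubes stand upright under the hood and the front bay is empty. The collar holes visible in the right crop are at (517,228), (592,266) and (673,240). Next is the bar: refine the block position and go there.

Run:
```python
from h import *
t=cv2.imread("pics/top0.png");s=cv2.imread("pics/scene0.png")
C=lambda x,y:(410+x/8-.44,195+y/8-.44)
N=onz("top",C(188,65),.078)[:2];E=onz("top",C(372,155),.078)[:2]
e=(E-N)/np.linalg.norm(E-N)*.07; p=np.array([e[1],-e[0]]); 
if p[0]>0:p=-p
print("block centre",(N+(e+p)/2).round(4))
# dark mask minimal rect incl. sides, in both views
for n,i,box in(("top",t,(410,195,50,50)),("scene",s,(145,225,55,70))):
    x,y,w,h=box; m=(i[y:y+h,x:x+w].max(2)<(52 if n=="top" else 30)).astype(np.uint8)
    c=max(cv2.findContours(m,cv2.RETR_EXTERNAL,cv2.CHAIN_APPROX_SIMPLE)[0],key=cv2.contourArea)
    print(n,cv2.boundingRect(c),cv2.contourArea(c),[(int(a)+x,int(b)+y) for a,b in cv2.approxPolyDP(c,2,True)[:,0]])
print("pred",[pix("top",(.558+a*.0495*np.cos(np.radians(62+45)+k),-.358+a*.0495*np.sin(np.radians(62+45)+k),.078)).round(1) for a in(1,) for k in (0,np.pi/2,np.pi,-np.pi/2)])
inc(.558,-.358,.21,180)
inc(.558,-.358,.105,180)
```

```text
block centre [ 0.5557 -0.3608]
top (8, 9, 38, 36) 782.0 [(433, 204), (427, 209), (418, 229), (440, 239), (445, 235), (455, 214)]
scene (3, 6, 45, 54) 1182.5 [(161, 231), (161, 245), (148, 257), (155, 282), (159, 277), (157, 265), (166, 262), (171, 266), (171, 274), (182, 284), (192, 273), (189, 252), (172, 243), (170, 231)]
pred [array([421.1, 224.4]), array([444.5, 236.1]), array([455.4, 213.4]), array([432.1, 201.8])]
shift [ -84.5 -261.3   -0.8] turn [-0.003  0.002  0.137]
shift [ -84.3 -261.   104.2] turn [-0.003  0.002  0.137]
```

Emit:
{"fn": "arm_command", "kwargs": {
  "increments": [
    [[0, 0, 0.03], [-15, -48, 0], 0.7],
    [[0, 0, 0.06], [-30, -96, 0], 0.7],
    [[0, 0, 0.09], [-45, -144, 0], 0.7],
    [[0, 0, 0.12], [-60, -192, 0], 0.7],
    [[0, 0, 0.137], [-75, -240, 0], 0.7],
    [[0, 0, 0.137], [-83, -262, 0], 0.7],
    [[0, 0, 0.137], [-83, -262, 0], 0.7],
    [[0, 0, 0.137], [-83, -262, 0], 0.7]
  ]
}}

```text
t: 34.15
tool_pos: [0.5576, -0.3521, 0.2071]
eef_rot: [[-1.0, -0.007, -0.001], [-0.007, 1.0, 0.001], [0.001, 0.001, -1.0]]
force: [0.2, -0.3, -1.1]
grip_width: 0.0616
grip_force: 0.0
```

Emit:
{"fn": "arm_command", "kwargs": {
  "increments": [
    [[0, 0, 0], [0, 0, 20], 0.7],
    [[0, 0, 0], [0, 0, 35], 0.7],
    [[0, 0, 0], [0, 0, 35], 0.7],
    [[0, 0, 0], [0, 0, 35], 0.7]
  ]
}}

```text
t: 34.65
tool_pos: [0.5579, -0.3532, 0.1724]
eef_rot: [[-1.0, -0.006, -0.0], [-0.006, 1.0, 0.0], [0.0, 0.0, -1.0]]
force: [0.5, -0.4, 0.7]
grip_width: 0.0618
grip_force: 0.0
```

Run:
```python
from h import *
i=cam("scene")
cv2.imwrite("pics/s7.png",crop(i,120,180,90,90,6))
inc(.5565,-.359,.105,180)
p=arm.observe()["tool_pos"]; print(p,pix("scene",p),pix("scene",(.5565,-.359,.14)))
```

```text
shift [ 1.7 -5.5 68. ] turn [-0.     0.     0.006]
[ 0.55818039 -0.35344891  0.17304532] [164.39944503 222.14592778] [164.24166785 232.92189803]
```

View pics/s7.png

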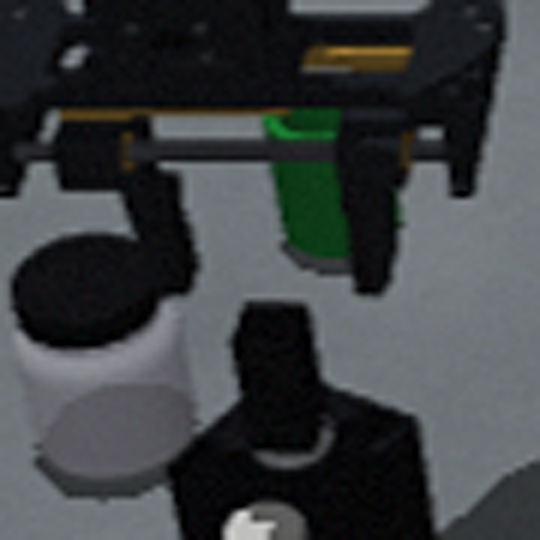

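Emit:
{"fn": "arm_command", "kwargs": {
  "increments": [
    [[0, 0, 0], [1, -4.5, 0], 0.7],
    [[0, 0, 0], [1, -4.5, 35], 0.7],
    [[0, 0, 0], [1, -4.5, 60], 0.7],
    [[0, 0, 0], [1, -4.5, 68], 0.7],
    [[0, 0, 0], [1, -4.5, 68], 0.7],
    [[0, 0, 0], [1, -4.5, 68], 0.7]
  ]
}}

```text
t: 35.45
tool_pos: [0.5579, -0.3587, 0.1063]
eef_rot: [[-1.0, -0.006, 0.002], [-0.006, 1.0, -0.001], [-0.002, -0.001, -1.0]]
force: [-0.1, 0.2, -1.3]
grip_width: 0.0616
grip_force: 0.0
```

Emit:
{"fn": "arm_command", "kwargs": {
  "increments": [
    [[0, 0, 0], [0, 0, 0], 0.5],
    [[0, 0, 0], [0, 0, 0], 0.35],
    [[0, 0, 0], [0, 0, 0], 0.2],
    [[0, 0, 0], [0, 0, 0], 0.2],
    [[0, 0, 0], [0, 0, 0], 0.2],
    [[0, 0, 0], [0, 0, 0], 0.2]
  ],
  "newtons": 20
}}

```text
t: 36.2
tool_pos: [0.5572, -0.3582, 0.1049]
eef_rot: [[-1.0, -0.006, 0.0], [-0.006, 1.0, -0.0], [-0.0, -0.0, -1.0]]
force: [0.1, -1.2, 0.4]
grip_width: 0.0258
grip_force: 20.0
```

Emit:
{"fn": "arm_command", "kwargs": {
  "increments": [
    [[0, 0, 0], [0, 0, 0], 0.2],
    [[0, 0, 0], [0, 0, -20], 0.2],
    [[0, 0, 0], [0, 0, -55], 0.2],
    [[0, 0, 0], [0, 0, -90], 0.2],
    [[0, 0, 0], [0, 0, -130], 0.2],
    [[0, 0, 0], [0, 0, -145], 0.2],
    [[0, 0, 0], [0, 0, -145], 0.2],
    [[0, 0, 0], [0, 0, -145], 0.2]
  ],
  "newtons": 45
}}

```text
t: 37.2
tool_pos: [0.556, -0.3571, 0.2474]
eef_rot: [[-1.0, -0.006, -0.003], [-0.006, 1.0, 0.002], [0.003, 0.002, -1.0]]
force: [0.1, -0.7, -2.0]
grip_width: 0.0256
grip_force: 45.0
```

Run:
```python
from h import *
o=arm.observe();print(o["tool_pos"],o["grip_width"],o["force"])
inc(*pol(-34.4,.045),.235,188.2)
i=cam("scene"); cv2.imwrite("pics/s8.png",i)
```

```text
[ 0.55601657 -0.35712922  0.24737263] 0.025583734356326646 [ 0.07360139 -0.65907803 -1.96105339]
shift [ 11.5 301.9  13.1] turn [ 0.002 -0.003 -0.137]
```

Emit:
{"fn": "arm_command", "kwargs": {
  "increments": [
    [[0, 0, -0.03], [2, 50, 0], 0.2],
    [[0, 0, -0.06], [4, 105, 0], 0.2],
    [[0, 0, -0.1], [6, 160, 0], 0.2],
    [[0, 0, -0.137], [8, 215, 0], 0.2],
    [[0, 0, -0.137], [10, 265, 0], 0.2],
    [[0, 0, -0.137], [11.5, 302, 0], 0.2],
    [[0, 0, -0.137], [11.5, 302, 0], 0.2],
    [[0, 0, -0.137], [11.5, 302, 0], 0.2]
  ]
}}

```text
t: 38.25
tool_pos: [0.5431, -0.0562, 0.2485]
eef_rot: [[-0.99, -0.143, -0.002], [-0.143, 0.99, -0.0], [0.002, -0.0, -1.0]]
force: [0.4, -0.6, -1.5]
grip_width: 0.0255
grip_force: 45.0
```

Emit:
{"fn": "arm_command", "kwargs": {
  "increments": [
    [[0, 0, 0], [0, 0, 15], 0.2],
    [[0, 0, 0], [0, 0, 28], 0.2],
    [[0, 0, 0], [0, 0, 28], 0.2],
    [[0, 0, 0], [0, 0, 28], 0.2]
  ]
}}

```text
t: 38.75
tool_pos: [0.5436, -0.0564, 0.2214]
eef_rot: [[-0.99, -0.142, -0.001], [-0.142, 0.99, 0.0], [0.001, 0.0, -1.0]]
force: [0.2, -0.7, -1.3]
grip_width: 0.0258
grip_force: 45.0
```

Run:
```python
from h import *
o=arm.observe();print(o["tool_pos"],o["grip_width"],o["force"],pol(-34.4,.045))
inc(*pol(-34.4,.045),.205,188.2)
i=cam("scene"); j=cam("top")
c=np.zeros((400,800,3),np.uint8);c[:,:400]=cv2.resize(i[175:255,260:340],(400,400),interpolation=cv2.INTER_CUBIC);c[:,400:]=cv2.resize(j[190:250,286:346],(400,400),interpolation=cv2.INTER_CUBIC); cv2.imwrite("pics/s9.png",c)
```

```text
[ 0.54355573 -0.05637979  0.22140709] 0.02576508947831421 [ 0.16693514 -0.70761489 -1.31858747] [ 0.54257563 -0.05525942]
shift [ 0.8  1.2 16.4] turn [ 0.    -0.001 -0.001]
```

View pics/s9.png

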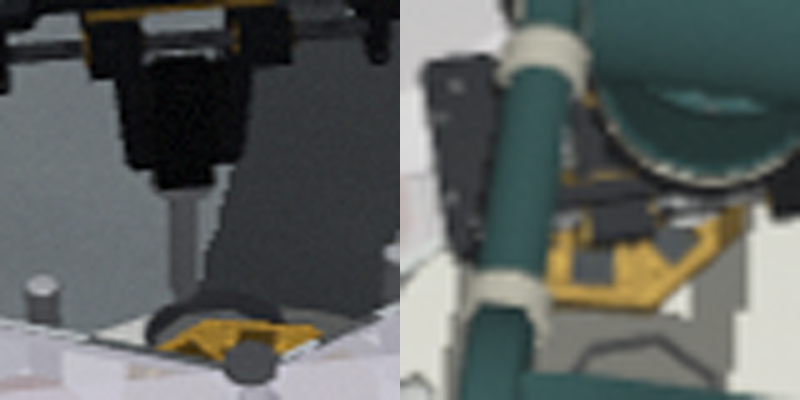

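The bar hangs vertical, its tip at (296,233), just above the collar hole at A≈-34. Lower in small steps, watching the force.

Emit:
{"fn": "arm_command", "kwargs": {
  "increments": [
    [[0, 0, 0], [0.5, 1, 10], 0.2],
    [[0, 0, 0], [0.5, 1, 18], 0.2],
    [[0, 0, 0], [0.5, 1, 22], 0.2],
    [[0, 0, 0], [0.5, 1, 26], 0.2],
    [[0, 0, 0], [0.5, 1, 29], 0.2],
    [[0, 0, 0], [0.5, 1, 29], 0.2]
  ]
}}

```text
t: 39.6
tool_pos: [0.5429, -0.0551, 0.1925]
eef_rot: [[-0.99, -0.143, -0.0], [-0.143, 0.99, 0.0], [0.0, 0.0, -1.0]]
force: [0.4, -0.2, -1.5]
grip_width: 0.0256
grip_force: 45.0
```

Emit:
{"fn": "arm_command", "kwargs": {
  "increments": [
    [[0, 0, 0], [0, 0, 3], 0.2],
    [[0, 0, 0], [0, 0, 6], 0.2],
    [[0, 0, 0], [0, 0, 9], 0.2],
    [[0, 0, 0], [0, 0, 9], 0.2]
  ]
}}

```text
t: 40.1
tool_pos: [0.5427, -0.055, 0.1833]
eef_rot: [[-0.99, -0.143, -0.001], [-0.143, 0.99, 0.0], [0.001, 0.0, -1.0]]
force: [0.0, 0.3, -1.5]
grip_width: 0.0255
grip_force: 45.0
```

Emit:
{"fn": "arm_command", "kwargs": {
  "increments": [
    [[0, 0, 0], [0, 0, 2], 0.2],
    [[0, 0, 0], [0, 0, 4], 0.2],
    [[0, 0, 0], [0, 0, 4], 0.2]
  ]
}}

```text
t: 40.48
tool_pos: [0.5429, -0.0551, 0.1795]
eef_rot: [[-0.99, -0.143, -0.0], [-0.143, 0.99, 0.0], [0.0, 0.0, -1.0]]
force: [-0.2, -0.4, -1.0]
grip_width: 0.0255
grip_force: 45.0
```

Emit:
{"fn": "arm_command", "kwargs": {
  "increments": [
    [[0, 0, 0], [0, 0, 2], 0.2],
    [[0, 0, 0], [0, 0, 4], 0.2],
    [[0, 0, 0], [0, 0, 4], 0.2]
  ]
}}

```text
t: 40.85
tool_pos: [0.5428, -0.055, 0.1754]
eef_rot: [[-0.99, -0.143, -0.001], [-0.143, 0.99, 0.0], [0.001, 0.0, -1.0]]
force: [-0.3, -0.1, -1.7]
grip_width: 0.0257
grip_force: 45.0
```

Emit:
{"fn": "arm_command", "kwargs": {
  "increments": [
    [[0, 0, 0], [0, 0, 2], 0.2],
    [[0, 0, 0], [0, 0, 4], 0.2],
    [[0, 0, 0], [0, 0, 4], 0.2]
  ]
}}

```text
t: 41.22
tool_pos: [0.5428, -0.0551, 0.1714]
eef_rot: [[-0.99, -0.143, -0.001], [-0.143, 0.99, 0.0], [0.001, 0.0, -1.0]]
force: [-0.1, -0.3, -1.4]
grip_width: 0.0256
grip_force: 45.0
```

Run:
```python
from h import *
from scipy.optimize import brentq
o=arm.observe();print(o["tool_pos"],o["force"])
# height of collar top from s9 scene crop? front-edge: far collar rim midpoint (robot side) row, compare z
s=cv2.imread("pics/s4.png")
j=cv2.imread("pics/scene0.png"); t=cv2.imread("pics/top0.png")
for n,i,b in(("top",t,(290,205,50,45)),("scene",j,(280,230,70,30))):
    x,y,w,h=b; hs=cv2.cvtColor(i[y:y+h,x:x+w],cv2.COLOR_BGR2HSV); m=((hs[...,0]>12)&(hs[...,0]<28)&(hs[...,1]>140)).astype(np.uint8)
    c=max(cv2.findContours(m,0,1)[0],key=cv2.contourArea); a=c[:,0]+[x,y]
    print(n,cv2.boundingRect(c),a[a[:,1].argmax()],a[a[:,1].argmin()],a[a[:,0].argmin()],a[a[:,0].argmax()])
for z in(.085,.09,.095,.1,.105):
    print(z,[pix("scene",[*pol(a,.061),z]).round(1) for a in(-10,0,30)],[pix("top",[*pol(a,.061),z]).round(1) for a in(-10,0,30)])
```

```text
[ 0.54278256 -0.05507375  0.17141807] [-0.14972385 -0.28235482 -1.38789264]
top (7, 10, 40, 21) [313 235] [322 215] [297 225] [336 223]
scene (12, 9, 31, 8) [302 246] [301 239] [292 244] [322 242]
0.085 [array([301.3, 240.4]), array([305.6, 239.8]), array([318.5, 240.8])] [array([322.6, 234.6]), array([318.7, 235.5]), array([306.9, 234.3])]
0.09 [array([301.3, 238.8]), array([305.6, 238.2]), array([318.5, 239.2])] [array([322.6, 234.3]), array([318.7, 235.2]), array([306.9, 234. ])]
0.095 [array([301.3, 237.2]), array([305.6, 236.6]), array([318.6, 237.6])] [array([322.7, 234. ]), array([318.8, 234.9]), array([306.9, 233.7])]
0.1 [array([301.3, 235.7]), array([305.6, 235. ]), array([318.6, 236. ])] [array([322.7, 233.7]), array([318.8, 234.6]), array([306.9, 233.4])]
0.105 [array([301.3, 234.1]), array([305.6, 233.4]), array([318.7, 234.4])] [array([322.8, 233.4]), array([318.9, 234.3]), array([306.9, 233.1])]
```

Emit:
{"fn": "arm_command", "kwargs": {
  "increments": [
    [[0, 0, 0], [0, 0, 2], 0.2],
    [[0, 0, 0], [0, 0, 4], 0.2],
    [[0, 0, 0], [0, 0, 4], 0.2]
  ]
}}

```text
t: 41.6
tool_pos: [0.5428, -0.0551, 0.1674]
eef_rot: [[-0.99, -0.143, -0.001], [-0.143, 0.99, 0.0], [0.0, 0.0, -1.0]]
force: [-1.1, -0.0, -1.0]
grip_width: 0.0258
grip_force: 45.0
```

Emit:
{"fn": "arm_command", "kwargs": {
  "increments": [
    [[0, 0, 0], [1.7, 2.8, 0], 0.2],
    [[0, 0, 0], [3.3, 5.7, 0], 0.2],
    [[0, 0, 0], [3.3, 5.7, 0], 0.2]
  ]
}}

```text
t: 41.98
tool_pos: [0.5393, -0.0499, 0.168]
eef_rot: [[-0.99, -0.143, 0.001], [-0.143, 0.99, -0.001], [-0.001, -0.001, -1.0]]
force: [1.8, -2.5, -2.9]
grip_width: 0.026
grip_force: 45.0
```

Emit:
{"fn": "arm_command", "kwargs": {
  "increments": [
    [[0, 0, 0], [2.6, 6.5, 0], 0.2],
    [[0, 0, 0], [4.2, 13.4, 0.5], 0.2],
    [[0, 0, 0], [4.6, 20.5, 1], 0.2],
    [[0, 0, 0], [3.9, 27.5, 1.3], 0.2],
    [[0, 0, 0], [2.1, 34.4, 1.6], 0.2],
    [[0, 0, 0], [-0.7, 40.8, 2], 0.2],
    [[0, 0, 0], [-4.5, 46.8, 2.4], 0.2],
    [[0, 0, 0], [-4.5, 46.8, 2.4], 0.2]
  ]
}}

```text
t: 42.98
tool_pos: [0.536, -0.0018, 0.1647]
eef_rot: [[-0.99, -0.143, -0.002], [-0.143, 0.99, 0.002], [0.002, 0.002, -1.0]]
force: [-0.8, -0.5, -1.7]
grip_width: 0.0256
grip_force: 45.0
```

Emit:
{"fn": "arm_command", "kwargs": {
  "increments": [
    [[0, 0, 0], [-3, 3.6, 0.3], 0.2],
    [[0, 0, 0], [-5.8, 6.3, 0.5], 0.2],
    [[0, 0, 0], [-5.8, 6.3, 0.5], 0.2],
    [[0, 0, 0], [-5.8, 6.3, 0.5], 0.2]
  ]
}}

```text
t: 43.48
tool_pos: [0.5412, 0.0044, 0.1645]
eef_rot: [[-0.99, -0.143, -0.001], [-0.143, 0.99, 0.001], [0.001, 0.001, -1.0]]
force: [-0.9, -1.6, -2.7]
grip_width: 0.0257
grip_force: 45.0
```

Run:
```python
from h import *
o=arm.observe();p=o["tool_pos"];print(p,o["force"],o["eef_rot"])
d=p[:2]-AX;print(np.linalg.norm(d),Y0-np.degrees(np.arctan2(d[1],d[0])))
```

```text
[0.54124551 0.00439243 0.16449148] [-0.87112543 -1.64525941 -2.69923267] [[-9.89793159e-01 -1.42509320e-01 -7.71700666e-04]
 [-1.42509842e-01  9.89793159e-01  6.68233990e-04]
 [ 6.68594469e-04  7.71388372e-04 -9.99999479e-01]]
0.045158719445054486 -311.52622103460465
```

Emit:
{"fn": "arm_command", "kwargs": {
  "increments": [
    [[0, 0, 0], [0, 0, -16], 0.2],
    [[0, 0, 0], [0, 0, -32], 0.2],
    [[0, 0, 0], [0, 0, -32], 0.2],
    [[0, 0, 0], [1.5, -32, -32], 0.2],
    [[0, 0, 0], [2.8, -64.5, -32], 0.2],
    [[0, 0, 0], [2.8, -64.5, -32], 0.2],
    [[0, 0, 0], [2.8, -64.5, -32], 0.2],
    [[0, 0, 0], [2.8, -64.5, -32], 0.2]
  ]
}}

```text
t: 44.48
tool_pos: [0.5478, -0.0593, 0.1967]
eef_rot: [[-0.99, -0.143, -0.0], [-0.143, 0.99, 0.0], [0.0, 0.0, -1.0]]
force: [0.7, -0.6, -1.4]
grip_width: 0.0261
grip_force: 45.0
```

Run:
```python
from h import *
o=arm.observe();p=o["tool_pos"];print(p,o["force"])
d=p[:2]-AX;print(np.linalg.norm(d),360+Y0-np.degrees(np.arctan2(d[1],d[0])) if 0 else (Y0-np.degrees(np.arctan2(d[1],d[0]))+180)%360-180)
inc(*pol(-43.3,.045),.165,188.2)
j=cam("top")[190:250,286:346]; cv2.imwrite("pics/s10.png",j)
```

```text
[ 0.54781731 -0.05931606  0.19673812] [ 0.65990357 -0.61244182 -1.4387431 ]
0.04437119681847892 -42.86810747208273
shift [ 0.2 -0.7 31.7] turn [ 0.    -0.     0.001]
```

Emit:
{"fn": "arm_command", "kwargs": {
  "increments": [
    [[0, 0, 0], [0, -0.5, 8], 0.2],
    [[0, 0, 0], [0, -0.5, 11], 0.2],
    [[0, 0, 0], [0, -0.5, 14], 0.2],
    [[0, 0, 0], [0, -0.5, 17], 0.2],
    [[0, 0, 0], [0, -0.5, 17], 0.2]
  ]
}}

```text
t: 45.15
tool_pos: [0.5479, -0.0606, 0.1795]
eef_rot: [[-0.99, -0.143, -0.001], [-0.143, 0.99, 0.0], [0.001, 0.0, -1.0]]
force: [-0.1, 0.1, -2.2]
grip_width: 0.0257
grip_force: 45.0
```

Emit:
{"fn": "arm_command", "kwargs": {
  "increments": [
    [[0, 0, 0], [0, 0, 4], 0.2],
    [[0, 0, 0], [0, 0, 8], 0.2],
    [[0, 0, 0], [0, 0, 8], 0.2]
  ]
}}

```text
t: 45.52
tool_pos: [0.5479, -0.0607, 0.1714]
eef_rot: [[-0.99, -0.143, -0.0], [-0.143, 0.99, -0.0], [0.0, 0.0, -1.0]]
force: [-0.2, 0.3, -0.6]
grip_width: 0.0256
grip_force: 45.0
```

Emit:
{"fn": "arm_command", "kwargs": {
  "increments": [
    [[0, 0, 0], [0, 0, 4], 0.2],
    [[0, 0, 0], [0, 0, 7], 0.2],
    [[0, 0, 0], [0, 0, 7], 0.2],
    [[0, 0, 0], [2.2, 2.7, 7], 0.2],
    [[0, 0, 0], [4.4, 5.4, 7], 0.2],
    [[0, 0, 0], [4.4, 5.4, 7], 0.2]
  ]
}}

```text
t: 46.28
tool_pos: [0.5432, -0.0557, 0.1652]
eef_rot: [[-0.99, -0.143, 0.001], [-0.143, 0.99, 0.0], [-0.001, -0.0, -1.0]]
force: [2.8, -0.7, -2.8]
grip_width: 0.0254
grip_force: 45.0
```

Emit:
{"fn": "arm_command", "kwargs": {
  "increments": [
    [[0, 0, 0], [3.5, 6.1, 0], 0.2],
    [[0, 0, 0], [6.1, 12.6, 0.3], 0.2],
    [[0, 0, 0], [7.7, 19.5, 0.6], 0.2],
    [[0, 0, 0], [8.1, 26.6, 1], 0.2],
    [[0, 0, 0], [7.4, 33.6, 1.4], 0.2],
    [[0, 0, 0], [5.6, 40.5, 1.8], 0.2],
    [[0, 0, 0], [2.8, 46.9, 2.2], 0.2],
    [[0, 0, 0], [2.8, 46.9, 2.2], 0.2]
  ]
}}

```text
t: 47.28
tool_pos: [0.5326, -0.0089, 0.162]
eef_rot: [[-0.99, -0.143, -0.003], [-0.143, 0.99, 0.001], [0.002, 0.002, -1.0]]
force: [-0.5, -0.6, -2.3]
grip_width: 0.0258
grip_force: 45.0
```

Emit:
{"fn": "arm_command", "kwargs": {
  "increments": [
    [[0, 0, 0], [-3.8, 6, 0.4], 0.2],
    [[0, 0, 0], [-6.8, 9.6, 0.8], 0.2],
    [[0, 0, 0], [-9.6, 12.3, 1], 0.2],
    [[0, 0, 0], [-9.6, 12.3, 1], 0.2],
    [[0, 0, 0], [-9.6, 12.3, 1], 0.2]
  ]
}}

```text
t: 47.9
tool_pos: [0.5409, 0.0041, 0.1614]
eef_rot: [[-0.99, -0.142, -0.001], [-0.142, 0.99, 0.001], [0.001, 0.001, -1.0]]
force: [0.0, -1.9, -2.2]
grip_width: 0.0256
grip_force: 45.0
```

```bash
cat >> h.py <<'E'
def where():
    o=arm.observe();p=o["tool_pos"];d=p[:2]-AX
    print(o["t"],p.round(4),o["force"].round(1),"r",np.linalg.norm(d).round(4),"A",(Y0-np.degrees(np.arctan2(d[1],d[0]))+180)%360-180)
E
python3 -c "
from h import *
where()"
```

```text
47.9 [0.5409 0.0041 0.1614] [ 0.  -1.9 -2.2] r 0.0452 A 47.92967193951222
```

Emit:
{"fn": "arm_command", "kwargs": {
  "increments": [
    [[0, 0, 0], [0, 0, -16], 0.2],
    [[0, 0, 0], [0, 0, -32], 0.2],
    [[0, 0, 0], [0, 0, -32], 0.2],
    [[0, 0, 0], [1.5, -32, -32], 0.2],
    [[0, 0, 0], [2.8, -64.5, -32], 0.2],
    [[0, 0, 0], [2.8, -64.5, -32], 0.2],
    [[0, 0, 0], [2.8, -64.5, -32], 0.2],
    [[0, 0, 0], [2.8, -64.5, -32], 0.2]
  ]
}}

```text
t: 48.9
tool_pos: [0.5475, -0.0597, 0.1935]
eef_rot: [[-0.99, -0.143, -0.0], [-0.143, 0.99, 0.0], [0.0, 0.001, -1.0]]
force: [-0.4, -1.1, -2.4]
grip_width: 0.0253
grip_force: 45.0
```

Emit:
{"fn": "arm_command", "kwargs": {
  "increments": [
    [[0, 0, 0], [0, -0.5, 8], 0.2],
    [[0, 0, 0], [0, -0.5, 11], 0.2],
    [[0, 0, 0], [0, -0.5, 14], 0.2],
    [[0, 0, 0], [0, -0.5, 17], 0.2],
    [[0, 0, 0], [0, -0.5, 17], 0.2]
  ]
}}

```text
t: 49.52
tool_pos: [0.5475, -0.061, 0.1762]
eef_rot: [[-0.99, -0.143, -0.001], [-0.143, 0.99, 0.0], [0.001, 0.0, -1.0]]
force: [-0.4, 1.6, -1.9]
grip_width: 0.0257
grip_force: 45.0
```

```bash
python3 -c "
from h import *
where();inc(*pol(-43.5,.045),.161)"
```

```text
49.525 [ 0.5475 -0.061   0.1762] [-0.4  1.6 -1.9] r 0.0459 A -43.899645414944274
shift [-0.5  0.9 15.2] turn [0. 0. 0.]
```

Emit:
{"fn": "arm_command", "kwargs": {
  "increments": [
    [[0, 0, 0], [0, 0.9, 0], 0.2],
    [[0, 0, 0], [-0.5, 0.9, 5], 0.2],
    [[0, 0, 0], [-0.5, 0.9, 10], 0.2],
    [[0, 0, 0], [-0.5, 0.9, 15], 0.2],
    [[0, 0, 0], [-0.5, 0.9, 15], 0.2],
    [[0, 0, 0], [1.7, 3.3, 15], 0.2],
    [[0, 0, 0], [3.8, 6.2, 15], 0.2],
    [[0, 0, 0], [3.8, 6.2, 15], 0.2]
  ]
}}

```text
t: 50.52
tool_pos: [0.543, -0.0552, 0.1619]
eef_rot: [[-0.99, -0.143, 0.0], [-0.143, 0.99, 0.0], [-0.0, 0.0, -1.0]]
force: [2.2, -0.6, -2.2]
grip_width: 0.026
grip_force: 45.0
```

Emit:
{"fn": "arm_command", "kwargs": {
  "increments": [
    [[0, 0, 0], [3.5, 6.1, 0], 0.2],
    [[0, 0, 0], [6.1, 12.6, 0.3], 0.2],
    [[0, 0, 0], [7.7, 19.5, 0.6], 0.2],
    [[0, 0, 0], [8.1, 26.6, 1], 0.2],
    [[0, 0, 0], [7.4, 33.6, 1.4], 0.2],
    [[0, 0, 0], [5.6, 40.5, 1.8], 0.2],
    [[0, 0, 0], [2.8, 46.9, 2.2], 0.2],
    [[0, 0, 0], [2.8, 46.9, 2.2], 0.2]
  ]
}}

```text
t: 51.52
tool_pos: [0.5327, -0.0084, 0.1588]
eef_rot: [[-0.99, -0.143, -0.003], [-0.143, 0.99, 0.001], [0.002, 0.002, -1.0]]
force: [0.1, -0.8, -1.8]
grip_width: 0.0252
grip_force: 45.0
```

Emit:
{"fn": "arm_command", "kwargs": {
  "increments": [
    [[0, 0, 0], [-3.8, 6, 0.4], 0.2],
    [[0, 0, 0], [-5.3, 7.8, 0.6], 0.2],
    [[0, 0, 0], [-5.3, 7.8, 0.6], 0.2]
  ]
}}

```text
t: 51.9
tool_pos: [0.5374, -0.0006, 0.1584]
eef_rot: [[-0.99, -0.143, -0.001], [-0.143, 0.99, 0.0], [0.001, 0.001, -1.0]]
force: [0.5, -2.1, -2.3]
grip_width: 0.0253
grip_force: 45.0
```

```bash
python3 -c "
from h import *
where()"
```

```text
51.9 [ 0.5374 -0.0006  0.1584] [ 0.5 -2.1 -2.3] r 0.0453 A 40.46601737492654
```

Emit:
{"fn": "arm_command", "kwargs": {
  "increments": [
    [[0, 0, 0], [-2, 2.2, 0.2], 0.2],
    [[0, 0, 0], [-4.1, 4.2, 0.3], 0.2],
    [[0, 0, 0], [-4.1, 4.2, 0.3], 0.2],
    [[0, 0, 0], [-4.1, 4.2, 0.3], 0.2]
  ]
}}

```text
t: 52.4
tool_pos: [0.541, 0.0039, 0.1584]
eef_rot: [[-0.99, -0.143, -0.0], [-0.143, 0.99, 0.0], [0.0, 0.0, -1.0]]
force: [-1.0, -1.5, -2.3]
grip_width: 0.0257
grip_force: 45.0
```

```bash
python3 -c "
from h import *
where()"
```

```text
52.4 [0.541  0.0039 0.1584] [-1.  -1.5 -2.3] r 0.045 A 47.87276774209579
```

Emit:
{"fn": "arm_command", "kwargs": {
  "increments": [
    [[0, 0, 0], [0, 0, -16], 0.2],
    [[0, 0, 0], [0, 0, -32], 0.2],
    [[0, 0, 0], [0, 0, -32], 0.2],
    [[0, 0, 0], [8, -16, -32], 0.2],
    [[0, 0, 0], [14.8, -32.6, -32], 0.2],
    [[0, 0, 0], [14.8, -32.6, -32], 0.2],
    [[0, 0, 0], [14.8, -32.6, -32], 0.2],
    [[0, 0, 0], [14.8, -32.6, -32], 0.2]
  ]
}}

```text
t: 53.4
tool_pos: [0.5312, -0.0305, 0.1904]
eef_rot: [[-0.99, -0.143, -0.0], [-0.143, 0.99, 0.0], [0.0, 0.0, -1.0]]
force: [0.2, -0.2, -0.8]
grip_width: 0.0256
grip_force: 45.0
```

Emit:
{"fn": "arm_command", "kwargs": {
  "increments": [
    [[0, 0, 0], [0, 0, 8], 0.2],
    [[0, 0, 0], [0, 0, 11], 0.2],
    [[0, 0, 0], [0, 0, 14], 0.2],
    [[0, 0, 0], [0, 0, 17], 0.2],
    [[0, 0, 0], [0, 0, 17], 0.2]
  ]
}}

```text
t: 54.02
tool_pos: [0.531, -0.0306, 0.1732]
eef_rot: [[-0.99, -0.143, -0.001], [-0.143, 0.99, 0.0], [0.001, 0.0, -1.0]]
force: [-0.4, 0.7, -1.7]
grip_width: 0.0256
grip_force: 45.0
```

```bash
python3 -c "
from h import *
where();inc(*pol(1,.045),.159)"
```

```text
54.025 [ 0.531  -0.0306  0.1732] [-0.4  0.7 -1.7] r 0.0451 A 0.8441466936843653
shift [-0.1  0.1 14.2] turn [0. 0. 0.]
```

Down, then push along +y gently, watching for the hard stop.

Emit:
{"fn": "arm_command", "kwargs": {
  "increments": [
    [[0, 0, 0], [0, 0, 5], 0.2],
    [[0, 0, 0], [0, 0, 10], 0.2],
    [[0, 0, 0], [0, 0, 14], 0.2],
    [[0, 0, 0], [0, 0, 14], 0.2],
    [[0, 0, 0], [0, 2, 14], 0.2],
    [[0, 0, 0], [0, 4, 14], 0.2],
    [[0, 0, 0], [0, 4, 14], 0.2]
  ]
}}

```text
t: 54.9
tool_pos: [0.5308, -0.0268, 0.1597]
eef_rot: [[-0.99, -0.143, 0.001], [-0.143, 0.99, -0.001], [-0.001, -0.001, -1.0]]
force: [0.3, -2.4, -3.7]
grip_width: 0.0256
grip_force: 45.0
```

Emit:
{"fn": "arm_command", "kwargs": {
  "increments": [
    [[0, 0, 0], [-0.1, 1, 0], 0.2],
    [[0, 0, 0], [-0.2, 2, 0], 0.2],
    [[0, 0, 0], [-0.2, 2, 0], 0.2]
  ]
}}

```text
t: 55.28
tool_pos: [0.5308, -0.0248, 0.1597]
eef_rot: [[-0.99, -0.143, 0.001], [-0.143, 0.99, -0.0], [-0.001, -0.0, -1.0]]
force: [0.6, -3.8, -2.7]
grip_width: 0.0255
grip_force: 45.0
```

Emit:
{"fn": "arm_command", "kwargs": {
  "increments": [
    [[0, 0, 0], [-0.2, 1, 0], 0.2],
    [[0, 0, 0], [-0.4, 2, 0], 0.2],
    [[0, 0, 0], [-0.4, 2, 0], 0.2]
  ]
}}

```text
t: 55.65
tool_pos: [0.5309, -0.0241, 0.1597]
eef_rot: [[-0.99, -0.144, 0.001], [-0.144, 0.99, -0.003], [-0.0, -0.003, -1.0]]
force: [1.3, -6.9, -2.7]
grip_width: 0.0261
grip_force: 45.0
```

Emit:
{"fn": "arm_command", "kwargs": {
  "increments": [
    [[0, 0, 0], [-0.2, 1.5, 0], 0.2],
    [[0, 0, 0], [-0.4, 3, 0], 0.2],
    [[0, 0, 0], [-0.4, 3, 0], 0.2],
    [[0, 0, 0], [-0.4, 3, 0], 0.2]
  ]
}}

```text
t: 56.15
tool_pos: [0.531, -0.0231, 0.1597]
eef_rot: [[-0.99, -0.144, 0.001], [-0.144, 0.99, -0.007], [0.0, -0.007, -1.0]]
force: [1.2, -13.0, -4.0]
grip_width: 0.0256
grip_force: 45.0
```

```bash
python3 -c "
from h import *
where()"
```

```text
56.15 [ 0.531  -0.0231  0.1597] [  1.2 -13.   -4. ] r 0.0447 A 10.416259196338729
```

Hard stop confirmed: 13 N with no further motion. Back off, lift out and return to the block.

Emit:
{"fn": "arm_command", "kwargs": {
  "increments": [
    [[0, 0, 0], [0, -4, 0], 0.2],
    [[0, 0, 0], [0, -8, 0], 0.2],
    [[0, 0, 0], [0, -8, 0], 0.2],
    [[0, 0, 0], [0, -8, -30], 0.2],
    [[0, 0, 0], [0, -8, -60], 0.2],
    [[0, 0, 0], [0, -8, -88], 0.2],
    [[0, 0, 0], [0, -8, -88], 0.2],
    [[0, 0, 0], [0, -8, -88], 0.2]
  ]
}}

```text
t: 57.15
tool_pos: [0.5311, -0.0271, 0.2464]
eef_rot: [[-0.99, -0.143, -0.001], [-0.143, 0.99, 0.001], [0.001, 0.001, -1.0]]
force: [-0.5, -0.2, -2.0]
grip_width: 0.0258
grip_force: 45.0
```

```bash
python3 -c "
from h import *
where();inc(.5572,-.3582,.247,180.3)
j=cam('scene');cv2.imwrite('pics/s11.png',crop(j,250,170,110,100,5))"
```

```text
57.15 [ 0.5311 -0.0271  0.2464] [-0.5 -0.2 -2. ] r 0.0447 A 5.302202363532103
shift [  21.5 -331.5   -0.9] turn [ 0.001 -0.001  0.138]
```

Emit:
{"fn": "arm_command", "kwargs": {
  "increments": [
    [[0, 0, 0.02], [4, -55, 0], 0.2],
    [[0, 0, 0.05], [8, -110, 0], 0.2],
    [[0, 0, 0.08], [12, -165, 0], 0.2],
    [[0, 0, 0.11], [16, -220, 0], 0.2],
    [[0, 0, 0.138], [19, -270, 0], 0.2],
    [[0, 0, 0.138], [21, -310, 0], 0.2],
    [[0, 0, 0.138], [21.5, -331.5, 0], 0.2],
    [[0, 0, 0.138], [21.5, -331.5, 0], 0.2]
  ]
}}

```text
t: 58.2
tool_pos: [0.5573, -0.359, 0.2459]
eef_rot: [[-1.0, -0.004, -0.002], [-0.004, 1.0, 0.002], [0.002, 0.002, -1.0]]
force: [-0.3, 1.0, -1.7]
grip_width: 0.026
grip_force: 45.0
```

Emit:
{"fn": "arm_command", "kwargs": {
  "increments": [
    [[0, 0, 0], [0, 0, 0], 0.2],
    [[0, 0, 0], [0, 0, 30], 0.2],
    [[0, 0, 0], [0, 0, 55], 0.2],
    [[0, 0, 0], [0, 0, 60], 0.2],
    [[0, 0, 0], [0, 0, 60], 0.2],
    [[0, 0, 0], [0, 0, 60], 0.2]
  ]
}}

```text
t: 58.95
tool_pos: [0.5587, -0.3588, 0.1893]
eef_rot: [[-1.0, -0.006, 0.002], [-0.006, 1.0, -0.001], [-0.002, -0.001, -1.0]]
force: [-0.1, -0.3, -0.5]
grip_width: 0.0254
grip_force: 45.0
```

```bash
python3 -c "
from h import *
where();inc(.5572,-.3580,.165,180.3)
j=cam('scene');i=cv2.imread('pics/s11.png');c=np.zeros((500,800,3),np.uint8);c[:,:400]=i[:,75:475];c[:,400:]=crop(j,125,185,80,100,5);cv2.imwrite('pics/s12.png',c)"
```

```text
58.95 [ 0.5587 -0.3588  0.1893] [-0.1 -0.3 -0.5] r 0.3344 A -78.88194469055651
shift [ 1.5  0.8 24.3] turn [-0.001  0.002  0.   ]
```

View pics/s12.png

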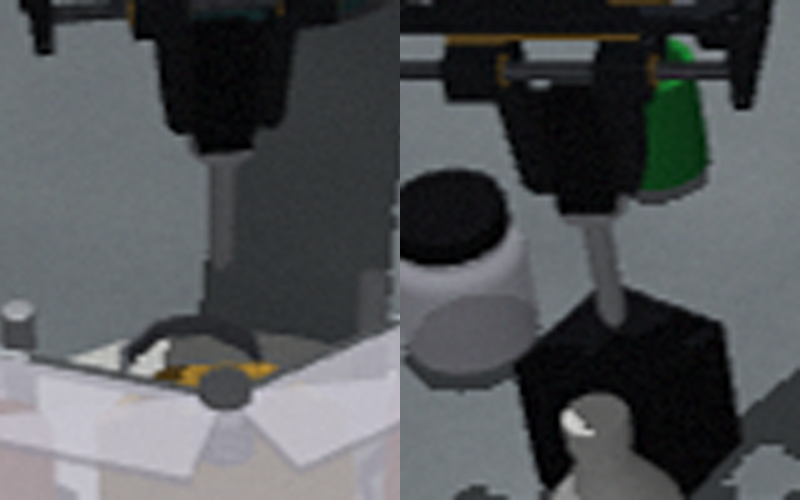

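The bar is upright, its tip at (613,325) just above the middle of the block, and the collar has visibly sunk. Insert gently.

Emit:
{"fn": "arm_command", "kwargs": {
  "increments": [
    [[0, 0, 0], [1.2, 0.6, 0], 0.2],
    [[0, 0, 0], [1.2, 0.6, 6], 0.2],
    [[0, 0, 0], [1.2, 0.6, 11], 0.2],
    [[0, 0, 0], [1.2, 0.6, 16], 0.2],
    [[0, 0, 0], [1.2, 0.6, 20], 0.2],
    [[0, 0, 0], [1.2, 0.6, 24], 0.2],
    [[0, 0, 0], [1.2, 0.6, 24], 0.2]
  ]
}}

```text
t: 59.88
tool_pos: [0.5564, -0.358, 0.1629]
eef_rot: [[-1.0, -0.005, -0.001], [-0.005, 1.0, 0.0], [0.001, 0.0, -1.0]]
force: [0.2, -0.8, -1.8]
grip_width: 0.0256
grip_force: 45.0
```

```bash
python3 -c "
from h import *
where();inc(.5572,-.3580,.105,180.3)"
```

```text
59.875 [ 0.5564 -0.358   0.1629] [ 0.2 -0.8 -1.8] r 0.3337 A -78.48391054147706
shift [-0.8 -0.1 57.9] turn [ 0.    -0.001 -0.   ]
```

Tip is 12 mm into the hole without contact. Continue.

Emit:
{"fn": "arm_command", "kwargs": {
  "increments": [
    [[0, 0, 0], [-0.5, 0, 10], 0.2],
    [[0, 0, 0], [-0.5, 0, 22], 0.2],
    [[0, 0, 0], [-0.5, 0, 34], 0.2],
    [[0, 0, 0], [-0.5, 0, 45], 0.2],
    [[0, 0, 0], [-0.5, 0, 53], 0.2],
    [[0, 0, 0], [-0.5, 0, 56], 0.2],
    [[0, 0, 0], [-0.5, 0, 56], 0.2]
  ]
}}

```text
t: 60.75
tool_pos: [0.557, -0.358, 0.1074]
eef_rot: [[-1.0, -0.005, -0.0], [-0.005, 1.0, 0.0], [0.0, 0.0, -1.0]]
force: [-0.4, 0.3, -1.6]
grip_width: 0.0257
grip_force: 45.0
```

Emit:
{"fn": "arm_command", "kwargs": {
  "increments": [
    [[0, 0, 0], [0, 0, 1], 0.2],
    [[0, 0, 0], [0, 0, 2.5], 0.2],
    [[0, 0, 0], [0, 0, 2.5], 0.2]
  ]
}}

```text
t: 61.12
tool_pos: [0.5571, -0.3581, 0.1051]
eef_rot: [[-1.0, -0.005, 0.0], [-0.005, 1.0, -0.0], [-0.0, -0.0, -1.0]]
force: [-0.1, 0.3, -1.8]
grip_width: 0.0258
grip_force: 45.0
```

Emit:
{"fn": "arm_command", "kwargs": {
  "increments": [
    [[0, 0, 0], [0, 0, 1], 0.2],
    [[0, 0, 0], [0, 0, 2], 0.2],
    [[0, 0, 0], [0, 0, 2], 0.2]
  ]
}}

```text
t: 61.5
tool_pos: [0.5572, -0.3582, 0.105]
eef_rot: [[-1.0, -0.005, 0.0], [-0.005, 1.0, -0.0], [-0.0, -0.0, -1.0]]
force: [-3.5, 1.4, 7.3]
grip_width: 0.0261
grip_force: 45.0
```

Seated on the block, at the original height. Release slowly and retreat.

Emit:
{"fn": "arm_command", "kwargs": {
  "increments": [
    [[0, 0, 0], [0, 0, 0], 0.4],
    [[0, 0, 0], [0, 0, 0], 0.6],
    [[0, 0, 0], [0, 0, 0], 0.7],
    [[0, 0, 0], [0, 0, 0], 0.7],
    [[0, 0, 0], [0, 0, -30], 0.7],
    [[0, 0, 0], [0, 0, -80], 0.7],
    [[0, 0, 0], [0, 0, -130], 0.7],
    [[0, 0, 0], [100, 0, -130], 0.7]
  ]
}}

```text
t: 62.5
tool_pos: [0.4996, -0.361, 0.2397]
eef_rot: [[-1.0, -0.008, 0.011], [-0.008, 1.0, -0.008], [-0.011, -0.008, -1.0]]
force: [-0.6, -1.3, 0.2]
grip_width: 0.0616
grip_force: 0.0
```

Emit:
{"fn": "arm_command", "kwargs": {
  "increments": [
    [[0, 0, 0], [40, 0, 0], 0.7],
    [[0, 0, 0], [80, 0, 0], 0.7],
    [[0, 0, 0], [80, 0, 0], 0.7],
    [[0, 0, 0], [80, 0, 0], 0.7]
  ]
}}

```text
t: 63.0
tool_pos: [0.4151, -0.3591, 0.2333]
eef_rot: [[-1.0, -0.005, 0.001], [-0.005, 1.0, -0.001], [-0.001, -0.001, -1.0]]
force: [0.4, -1.1, 0.7]
grip_width: 0.0617
grip_force: 0.0
```

Run:
```python
from h import *
where()
i=cam("scene");j=cam("top");a=cv2.imread("pics/scene0.png");b=cv2.imread("pics/top0.png")
print("bar diff scene",np.abs(i[230:262,158:180].astype(int)-a[230:262,158:180]).mean(),"top",np.abs(j[205:238,420:455].astype(int)-b[205:238,420:455]).mean())
for n,p,q in(("scene",i,a),("top",j,b)):
    for nm,X in dict(cup=(.40,.29,.04),dish=(.43,.438,.01),clip=(.53,.43,.005),jar=(.47,.44*-1,.04),bottle=(.67,-.34,.07),green=(.33,-.39,.03)).items():
        u,v=pix(n,X).astype(int); print(n,nm,np.abs(p[v-12:v+12,u-12:u+12].astype(int)-q[v-12:v+12,u-12:u+12]).mean().round(1),end="; ")
# collar hole angle now
hs=cv2.cvtColor(j[205:245,290:345],cv2.COLOR_BGR2HSV); m=((hs[...,2]<85)).astype(np.uint8)
n,l,st,ce=cv2.connectedComponentsWithStats(m)
for k in range(1,n):
    q=onz("top",ce[k]+[290,205],.078)[:2]-AX; r=np.linalg.norm(q)
    if .035<r<.055 and st[k,4]>8: print("hole r",r.round(4),"A",((Y0-np.degrees(np.arctan2(q[1],q[0]))+180)%360-180).round(1),st[k,4])
```

```text
63.0 [ 0.4151 -0.3591  0.2333] [ 0.4 -1.1  0.7] r 0.3709 A -56.13766603985256
bar diff scene 7.5227272727272725 top 10.124098124098124
scene cup 4.3; scene dish 3.3; scene clip 4.3; scene jar 4.8; scene bottle 4.1; scene green 5.7; top cup 9.6; top dish 7.8; top clip 10.4; top jar 38.6; top bottle 9.4; top green 38.4;
```

Run:
```python
from h import *
j=cam("top"); b=cv2.imread("pics/top0.png")
for nm,im,z in(("start",b,.09),("now",j,.078)):
    g=im.astype(int); m=np.zeros((480,640),np.uint8)
    m[205:245,290:345]=((g.max(2)<120)&(g.max(2)-g.min(2)<40))[205:245,290:345]
    n,l,st,ce=cv2.connectedComponentsWithStats(m)
    for k in range(1,n):
        q=onz("top",ce[k],z)[:2]-AX; r=np.linalg.norm(q)
        if .03<r<.06 and st[k,4]>8: print(nm,"r",r.round(4),"A",((Y0-np.degrees(np.arctan2(q[1],q[0]))+180)%360-180).round(1),st[k,4])
c=tubes(cam("scene")); print(len(c))
s=cam("scene"); a=cv2.imread("pics/s8.png"); print("carousel diff",np.abs(s[235:300,240:385].astype(int)-a[235:300,240:385]).mean())
```

```text
start r 0.0441 A 58.3 38
start r 0.0444 A -33.0 33
start r 0.0448 A 11.2 36
now r 0.0451 A -41.4 33
now r 0.0439 A 49.8 31
now r 0.0443 A 4.1 30
2
carousel diff 6.14737400530504
```

```bash
python3 -c "
from plant import arm
print(arm.hand_in())"
```

```text
the job is handed in; nothing more can be done
None
```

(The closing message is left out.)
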